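# Latch the seal-test nest shut

## Task

Close the draw latch of the blue seal-test nest: take its brass loop by the yellow cross grip, carry it over the steel hook on the sliding jaw, and draw it back with a light, steady pull until you feel the loop's bar bear snugly behind the hook, with about 7 N on the hook, not under 5 and not over 9. Then let go of the loop and press the red lever over its centre until it lies fully flat, firmly but with no more than 25 N. The latch must stay shut by itself with the jaw drawn in, and the other things on the bench stay where they are.

Things in the scene. Friction and masses are not known exactly. Their poses are not given: they have to be found in the camera images.
- nest: Blue seal-test nest fixed to the bench, a fitting clamped in it; base plate x -100 to 125, y +-50, 12 mm thick; fixed block under the lever 46 mm high. Origin on the bench under the lever pivot. +x runs from pivot to hook, z up; the latch is centred on y = 0 and moves only in the x-z plane. Lever pivot (axis along y) at x 0, z 64 mm.
- lever (a joint): Lever angle (rad): 0 = fully flat, pointing to the nest's -x (rigid stop); grows as it is raised, 1.57 upright, 2.3 most, leaning to the hook. Friction 0.05 N m, stays where left. It carries the loop's pin, 18 mm from the pivot: at 0 the pin is at x -17.6, z -3.6 mm from the pivot; at 1.57 about 18 mm above it. Dead centre at about 0.23; below that the load helps to close.
- handle: The lever's blade, part of the lever. Origin on the pivot; flat, its axes are the nest's, -x to its free end 72 mm from the pivot. Red paddle from 34 to 72 mm, 28 wide, 8 thick; its pressing face is 8 mm on the +z side of the pivot axis. Pressing it over takes up to about 10 N near its end.
- handle_pad (a point): Point on the red paddle's pressing face (the face that is on top when the lever is flat), on its middle line, 58 mm from the pivot.
- loop: Brass wire loop, 42 mm wide at the pin, 30 at its end, hinged on the lever's pin, stays where put. Origin on the pin; +x along its arms to the closed end at 109 mm; +z is the yellow grip's side. A dark cross bar (6 mm diameter) between the arms is what catches the hook: screw-adjusted, 90 to 100 mm from the pin, the setting is not measured, so snug must be felt.
- loop_grip (a point): Centre of the yellow cross grip beyond the loop's closed end: a bar across the loop (along y), 36 mm long, 12 mm diameter, flat ends, 127 mm from the pin along the loop's x and 8 mm to its +z side. Take it by its two ends; it can swivel between the fingers. Drawing the free loop along already takes about 3 to 5 N, because it turns the stiff lever; the force on the hook comes on top.
- hook: Steel hook on the jaw's top, 16 mm wide, axes as the nest's. Origin on the upright face (looking to +x) that the bar seats against, 46 mm above the bench, at nest x 80.9 with the jaw at rest. Lip at its top juts 5 mm to +x, 22 to 26 mm above the origin; below it the face is plain down to the jaw's top, which reaches 6 mm beyond the face. The bar comes down beyond the lip, then back to -x under it.
- jaw (a joint): How far the sliding jaw has been drawn towards the lever against its rubber seals (m): 0 at rest, resisting with about 6 N per mm. Latched it stands at 0.0015 to 0.0115.
- spare_fitting: Loose polished fitting standing on the bench beside the nest (tube 33 mm diameter, 38 tall, on an eared flange). Leave it alone. Origin under the tube.
- plug_gauge: Loose dark steel plug gauge with a green band, standing on its 34 mm foot, 72 mm tall. Leave it alone. Origin under its centre.
- cleaner: Loose white bottle with a blue cap, 44 mm diameter, 100 mm tall, standing beyond the lever end of the nest. Leave it alone. Origin under its centre.
Not all that is in view belongs to the job. Of the things that look like the nest, the largest one is meant.

How it is judged:
By the outcome, as a careful person would: the job done as asked, in the order asked, and still so for the second after the job is handed in, with the robot touching nothing.
It also fails if it takes over 58 s, if anything falls off the work surface, if the arm or the gripper's body presses on something with over 40 N, if the wrist force passes 120 N, or if a joint passes its speed limit or range.

## Robot

A 6-joint arm with a two-finger parallel gripper is mounted at the origin on the work surface. World frame = base frame: x ahead of the robot, y to its left, z up, the work surface at z = 0. Lengths are in m, angles in rad, forces in N, time in s.
With the tool pointing down it reaches from about 0.35 to 0.975 m from the base axis. Payload 4.9 kg.
Tool frame: the origin (TCP) lies between the finger pads; the fingertips stand 8 mm ahead of it and the grasp point (between the pads) lies 11 mm behind it; y points along the fingers, x is the direction in which the jaws open and shut, and the axes are right-handed (so a half turn about y gives the same grasp; the last joint's range is limited). The gripper opens to 85 mm and grips with 20 to 120 N. Pads are 22 mm wide; open, the fingers measure 114 mm over their backs; the gripper's body (76 mm by 85 mm) begins 54 mm behind the grasp point. The pads swing forward as they close: fully open they stand 13 mm farther back than shut.
Start: joints at [-1.401, 0.053, 1.613, -0, 1.476, -0.119], TCP at [0.178, -0.599, 0.239] pointing down, gripper open.
Joint ranges: [-3.01, 3.01], [-1.01, 2.22], [0.06, 2.58], [-1.02, 4.17], [0.09, 2.62], [-3.14, 3.14]. Speed limits (rad/s): [2.57, 2.57, 3.14, 3.14, 3.14, 3.14].

## Interface

Orientations are given as a unit quaternion [x, y, z, w].
In Python, from cell import * gives the robot as it stands.
- The arm moves only by the tool arm_command, never from a script. Its argument "plan" is a list of rows, each a list of 7 numbers: the shift along the tool's x, y, z in mm, then the turn, a rotation vector about the tool's x, y, z in degrees, then the opening, from 0 (shut) to 1 (fully open). In form: [[x, y, z, rx, ry, rz, hand], ...]. A call has 1 to 20 rows; each row shifts and turns the pose as measured when the row begins, along the tool's axes as they then stand; what a row does not reach is not made up. A row lasts 1/10 s, in which the tool goes at most 50 mm and 8.59 degrees, less where a joint would pass 70% of its speed; a pose out of reach is approached as far as the arm can. A call is refused whole if a number of a shift passes 50 or a number of a turn 8.59, either way. A call with a gripper value outside its range is refused whole. The fingers move at their own pace and stop on an object; "force" is the grip in N (left out, the last holds). Time passes only in rows, so rows that do not move let the fingers close. It gives the time, the measured TCP pose, the force and the opening at its end, in the units of the state.
- get_state(): the state, without advancing time (a new reading comes with each control period).
- grab_frame(name): name is "scene" or "top" or "wrist"; returns a dict with "img" (480x640x3 uint8, red, green, blue), "fovy" (degrees; the focal length in pixels is half the picture's height over the tangent of half this angle, whatever the lens; pixels are square), "cx", "cy" (the principal point, pixels), "rvec" (rotation vector, rad) and "tvec" (3), from world to camera coordinates, as OpenCV has them; the wrist camera has in their place "T_tool_cam" (4x4, takes a point from camera to tool coordinates, whose origin is the TCP and whose axes are the tool frame's). Camera axes: x right, y down, z forward; pixel columns grow to the right and rows downward; lengths in m; the calibration is good to about 2 mm. A picture is of the moment at which its call begins: read the wrist's pose just before it. There is no depth.
- hand_in(): hands the job in, once; it reports no verdict.
The state is a dict: "clock": time; "q": joint angles; "qd": joint speeds; "tau": joint torques, N m; "position": TCP position; "tcp_rot": TCP orientation; "contact_force": force on the tool from outside, world axes, zero at the start; "moment": the same for the moment, N m; "opening": opening from 0.0 (shut) to 1.0 (fully open).
Only numpy, scipy, OpenCV 4.12 (cv2) and the standard library are available. Lean on these libraries where they do the work, as an engineer would, in place of code of your own. Each camera call takes 0.05 s, during which the arm holds its last target.

## Working session

There is one attempt and no reset: what is moved stays moved. The work goes in short steps, Python scripts to look and compute and a tool call to move; the robot and the scene stay as the last step left them, time stands still between calls to the robot, and variables do not carry over. Pictures are saved under pics/ and viewed, and the job is handed in when it is done.

Besides the shell and the picture viewer there is one more tool, called after "Call:" in YAML: its name, and indented under it one key for each argument. arm_command: Moves the arm, as the interface text tells. Its arguments: {"type":"object","properties":{"plan":{"type":"array"},"force":{"type":"number"}},"required":["plan"]}

```bash
ls; mkdir -p pics; python3 - <<'E'
from cell import *
import cv2
s=get_state();print({k:s[k] for k in s})
for n in ("scene","top","wrist"):
    f=grab_frame(n);cv2.imwrite(f"pics/{n}0.png",f["img"][:,:,::-1]);print(n,{k:f[k] for k in f if k!="img"})
E
```

```text
pics
{'clock': 0.0, 'q': array([-1.40101687e+00,  5.33470211e-02,  1.61429924e+00, -1.41224709e-05,
        1.47602353e+00, -1.18968671e-01]), 'qd': array([ 1.45359967e-05,  2.00213578e-03, -1.43044930e-03, -9.56489342e-04,
       -7.31434961e-04, -8.88942769e-04]), 'tau': array([ 1.11049146e-04, -3.93686914e+01, -3.70172131e+01, -5.76172351e-05,
        7.33346416e-03, -1.32044084e-05]), 'position': array([ 0.17788096, -0.5985099 ,  0.23806599]), 'tcp_rot': array([-0.56623225,  0.42339668, -0.42232522,  0.5672369 ]), 'contact_force': array([ 0.37443413, -0.91330212, -0.71274309]), 'moment': array([-0.05212305, -0.0181189 , -0.00989679]), 'opening': 1.004498392226692}
scene {'fovy': 43.711597086291775, 'cx': 328.6246971561802, 'cy': 232.85238371710736, 'rvec': array([ 1.48455419,  2.15765788, -0.84016734]), 'tvec': array([ 0.07471691, -0.37989601,  1.48128345])}
top {'fovy': 56.68660250198052, 'cx': 323.6147057640111, 'cy': 247.39546062679486, 'rvec': array([ 2.22657952, -2.17463227,  0.09297362]), 'tvec': array([0.11739538, 0.54158711, 0.99917276])}
wrist {'fovy': 61.623149311952474, 'cx': 321.00525187798115, 'cy': 240.1817696021772, 'T_tool_cam': array([[ 9.99999992e-01,  4.36709150e-05,  1.18843420e-04,
        -3.09294572e-04],
       [-1.02226682e-04, -2.75323575e-01,  9.61351610e-01,
        -1.33915457e-01],
       [ 7.47034997e-05, -9.61351615e-01, -2.75323568e-01,
         6.87610623e-02],
       [ 0.00000000e+00,  0.00000000e+00,  0.00000000e+00,
         1.00000000e+00]])}
```

View pics/scene0.png

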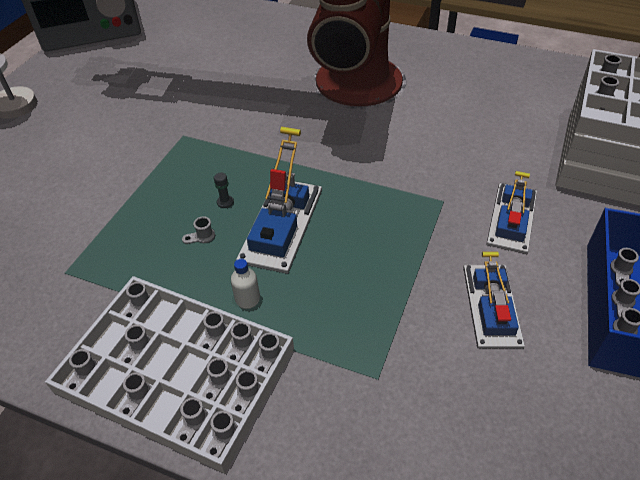

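View pics/top0.png

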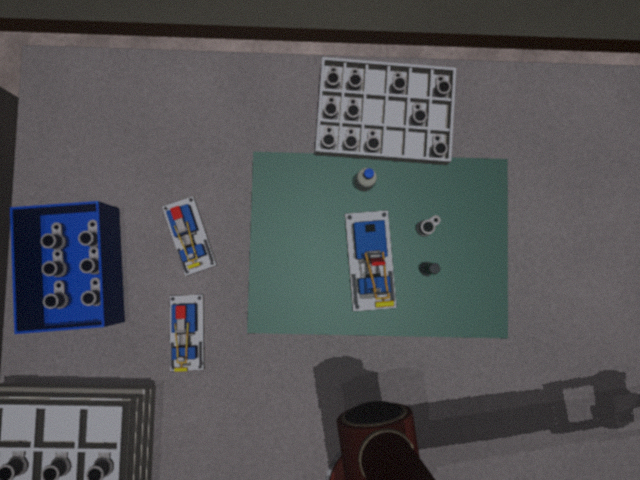

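View pics/wrist0.png

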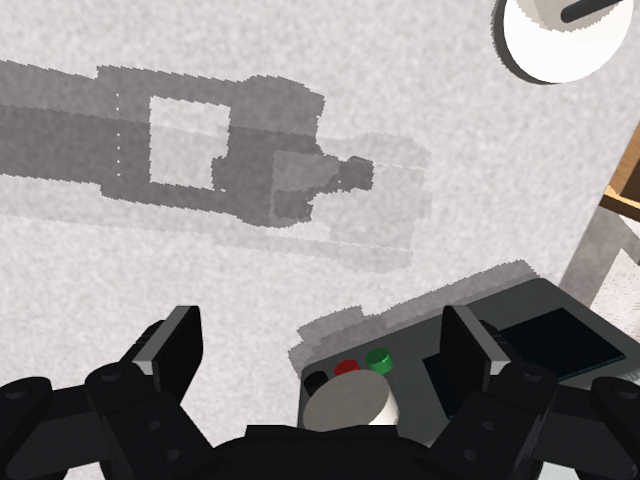

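The scene image shows the large nest on the green mat at (280,215), with its lever upright and the yellow grip at (290,131). In the top image it lies at (370,260), with the bottle at (366,178), the fitting at (428,227) and the gauge at (431,268). The two small nests to the side are decoys.

```bash
cat > h.py <<'E'
import numpy as np, cv2
from scipy.spatial.transform import Rotation as R
def K(f):
    h=f["img"].shape[0]; F=h/2/np.tan(np.radians(f["fovy"])/2); return np.array([[F,0,f["cx"]],[0,F,f["cy"]],[0,0,1]])
def ext(f,s=None):
    if "rvec" in f:
        Rm=R.from_rotvec(f["rvec"]).as_matrix(); t=np.array(f["tvec"]); return Rm,t
    T=np.eye(4);T[:3,:3]=R.from_quat(s["tcp_rot"]).as_matrix();T[:3,3]=s["position"]
    C=T@f["T_tool_cam"]; Rm=C[:3,:3].T; return Rm,-Rm@C[:3,3]
def ray(f,uv,s=None):
    Rm,t=ext(f,s); d=np.linalg.inv(K(f))@np.array([uv[0],uv[1],1.]); d=Rm.T@d; return -Rm.T@t,d/np.linalg.norm(d)
def onz(f,uv,z,s=None):
    o,d=ray(f,uv,s); return o+d*(z-o[2])/d[2]
def proj(f,P,s=None):
    Rm,t=ext(f,s); p=K(f)@(Rm@np.asarray(P)+t); return p[:2]/p[2]
def tri(rays):
    A=np.zeros((3,3));b=np.zeros(3)
    for o,d in rays:
        M=np.eye(3)-np.outer(d,d);A+=M;b+=M@o
    P=np.linalg.solve(A,b); return P,[np.linalg.norm((np.eye(3)-np.outer(d,d))@(P-o)) for o,d in rays]
def crop(f,x0,y0,x1,y1,k,name):
    cv2.imwrite("pics/"+name,cv2.resize(f["img"][y0:y1,x0:x1,::-1],None,fx=k,fy=k,interpolation=cv2.INTER_CUBIC))
E
python3 - <<'E'
from cell import *
from h import *
t=grab_frame("top");s=grab_frame("scene")
crop(t,330,160,450,320,3.7,"tc.png");crop(s,200,110,340,280,3.5,"sc.png")
np.savez("f0.npz",t=t,s=s)
for n,f,(x0,y0,x1,y1) in (("top",t,(335,195,405,320)),("scene",s,(230,110,330,275))):
    hsv=cv2.cvtColor(f["img"],cv2.COLOR_RGB2HSV)
    def rep(nm,m):
        mm=np.zeros_like(m);mm[y0:y1,x0:x1]=m[y0:y1,x0:x1]
        cs,_=cv2.findContours(mm,cv2.RETR_EXTERNAL,cv2.CHAIN_APPROX_NONE)
        for c in cs:
            if cv2.contourArea(c)>15: print(n,nm,cv2.contourArea(c),np.round(cv2.minAreaRect(c)[0],1),np.round(cv2.boxPoints(cv2.minAreaRect(c)),1).tolist())
    rep("white",cv2.inRange(hsv,(0,0,110),(180,60,255)))
    rep("yellow",cv2.inRange(hsv,(24,150,110),(34,255,255)))
    rep("red",cv2.inRange(hsv,(0,150,60),(8,255,255))|cv2.inRange(hsv,(172,150,60),(180,255,255)))
E
```

```text
top white 249.5 [374.6 304.6] [[351.8999938964844, 309.8999938964844], [354.6000061035156, 292.6000061035156], [397.20001220703125, 299.29998779296875], [394.5, 316.6000061035156]]
top white 28.5 [381. 270.] [[379.0, 265.0], [383.0, 265.0], [383.0, 275.0], [379.0, 275.0]]
top white 16.0 [373.  268.5] [[371.0, 272.0], [371.0, 265.0], [375.0, 265.0], [375.0, 272.0]]
top white 966.5 [369.1 243.5] [[344.5, 212.60000610351562], [388.20001220703125, 209.0], [393.70001220703125, 274.3999938964844], [349.8999938964844, 278.1000061035156]]
top yellow 60.0 [384.  303.5] [[376.0, 301.0], [392.0, 301.0], [392.0, 306.0], [376.0, 306.0]]
top red 46.0 [377.8 261.7] [[371.3999938964844, 259.5], [383.3999938964844, 257.79998779296875], [384.29998779296875, 264.0], [372.20001220703125, 265.70001220703125]]
scene white 20.0 [249. 271.] [[244.0, 274.0], [244.0, 268.0], [254.0, 268.0], [254.0, 274.0]]
scene white 32.5 [271.4 205.7] [[259.70001220703125, 203.39999389648438], [282.79998779296875, 202.39999389648438], [283.1000061035156, 208.0], [260.0, 209.0]]
scene white 888.5 [278.7 222.4] [[235.80000305
[... 232 characters left out ...]
18.20001220703125, 189.5], [309.0, 198.0]]
scene white 86.0 [285.8 155. ] [[280.1000061035156, 159.39999389648438], [282.29998779296875, 148.6999969482422], [291.5, 150.5], [289.29998779296875, 161.3000030517578]]
scene white 3561.5 [279.8 138.6] [[223.0, 154.8000030517578], [230.60000610351562, 105.9000015258789], [336.6000061035156, 122.5], [329.0, 171.3000030517578]]
scene yellow 43.0 [289.6 129.6] [[279.8999938964844, 129.60000610351562], [280.3999938964844, 126.4000015258789], [299.20001220703125, 129.5], [298.70001220703125, 132.8000030517578]]
scene red 247.5 [277.1 179. ] [[269.0, 188.5], [270.1000061035156, 168.6999969482422], [285.1000061035156, 169.5], [284.0, 189.39999389648438]]
```

View pics/tc.png

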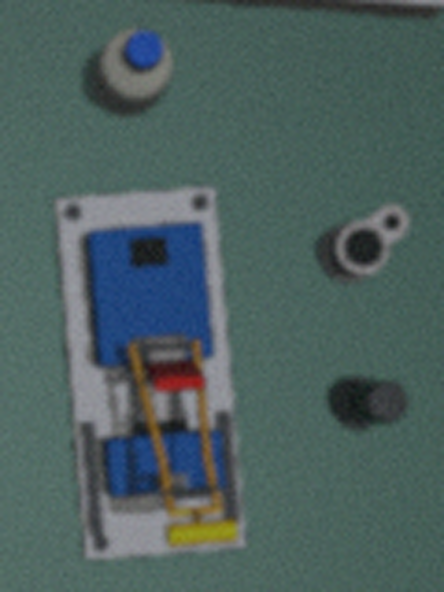

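View pics/sc.png

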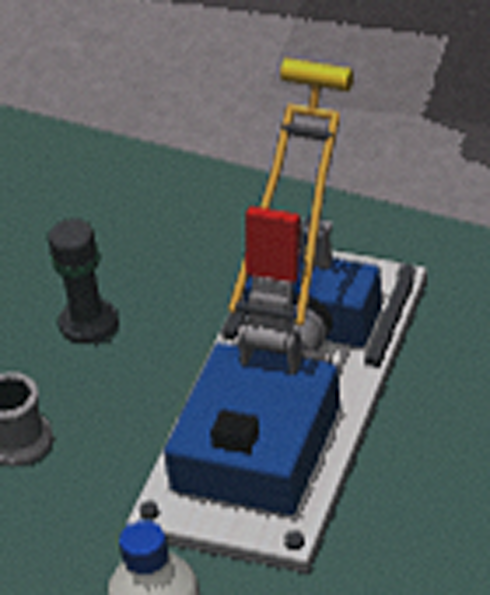

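In the crops the plate corners are clear. Top-view pixels are (344.9,214.6), (387.6,210.5), (395.9,307.6) and (353.5,310.5). The lever leans towards the hook and the loop stands up, with the grip at top (385,304) and scene (290,131).

```bash
python3 - <<'E'
from h import *
z=np.load("f0.npz",allow_pickle=True);t=z["t"].item();s=z["s"].item()
px=[(344.9,214.6),(387.6,210.5),(395.9,307.6),(353.5,310.5)]
W=np.array([onz(t,p,.012) for p in px])[:,:2]
print(W.round(4).tolist(), [np.linalg.norm(W[i]-W[(i+1)%4]).round(4) for i in range(4)])
# local: which is -x end: far; nest x toward robot. y = z cross x
ex=(W[2]+W[3]-W[0]-W[1]);yaw=np.arctan2(ex[1],ex[0]);ex/=np.linalg.norm(ex)
c=W.mean(0);org=c-ex*0.0125
print("yaw",np.degrees(yaw),"org",org)
sp=[(200+425/3.5,110+267/3.5),(200+128/3.5,110+522/3.5)]
print("scene corners",[onz(s,p,.012).round(4) for p in sp])
g,e=tri([ray(t,(385.0,303.8)),ray(s,(290.3,130.9))]);print("grip",g,e)
T=np.array([[np.cos(yaw),np.sin(yaw)],[-np.sin(yaw),np.cos(yaw)]])
print("grip nest",T@(g[:2]-org),g[2])
r,e=tri([ray(t,(377.8,258.5)),ray(s,(277.8,169.2))]);print("red top",r,e,T@(r[:2]-org))
for n,p,h in (("cleaner",(330+143/3.7,160+50/3.7),.1),("gauge",(330+385/3.7,160+402/3.7),.072),("fit",(330+362/3.7,160+248/3.7),.038)):
    w=onz(t,p,h);print(n,w,T@(w[:2]-org))
E
```

```text
[[0.6156, 0.0828], [0.6277, -0.0156], [0.4055, -0.0377], [0.397, 0.0589]] [np.float64(0.0992), np.float64(0.2233), np.float64(0.097), np.float64(0.22)]
yaw -174.042750496861 org [0.52390218 0.02341068]
scene corners [array([0.3981, 0.0599, 0.012 ]), array([ 0.6291, -0.014 ,  0.012 ])]
grip [0.42235661 0.01163106 0.15832859] [np.float64(0.0005592430278753983), np.float64(0.0005592430278753326)]
grip nest [0.10221975 0.00117696] 0.15832859294334312
red top [0.51082924 0.02516543 0.14326002] [np.float64(0.0008614612331090415), np.float64(0.0008614612331090487)] [ 0.01282021 -0.00310207]
cleaner [0.69231562 0.04028033 0.1       ] [-0.16925478  0.00070048]
gauge [ 0.49498163 -0.10806728  0.072     ] [0.04240999 0.12776637]
fit [ 0.58881183 -0.10257413  0.038     ] [-0.05148361  0.13204118]
```

```bash
cat >> h.py <<'E'
YAW=np.radians(-174.04); ORG=np.array([0.5245,0.0240])
def n2w(p):
    c,s=np.cos(YAW),np.sin(YAW); return np.array([ORG[0]+c*p[0]-s*p[1],ORG[1]+s*p[0]+c*p[1],p[2]])
def w2n(p):
    c,s=np.cos(YAW),np.sin(YAW); d=np.asarray(p)[:2]-ORG; return np.array([c*d[0]+s*d[1],-s*d[0]+c*d[1],p[2]])
def toolR(tilt=0,flip=False):
    # tool z = nest +x, y = down ; tilt>0 leans fingers towards nest -x
    B=np.array([[0,-1,0],[0,0,-1],[1,0,0]],float) # rows tool axes in nest
    M=B.T
    if flip: M=M@np.diag([-1,1,-1])
    M=R.from_euler('y',tilt,degrees=True).as_matrix()@M
    return R.from_euler('z',YAW).as_matrix()@M
def plan(s,Pw,Rt,n,hand,rot_n=None):
    # n rows from the state to TCP Pw/Rt
    p=np.array(s["position"]);R0=R.from_quat(s["tcp_rot"]);dr=(R0.inv()*R.from_matrix(Rt)).as_rotvec()
    print("turn deg",np.degrees(dr).round(1),"dist mm",(1000*np.linalg.norm(Pw-p)).round(1))
    rows=[]
    for i in range(n):
        Ri=R0*R.from_rotvec(dr*i/n)
        d=Ri.inv().apply((Pw-p)/n)*1000
        rows.append([*d.round(1),*np.degrees(dr/n).round(2),hand])
    for r in rows: print([float(x) for x in r])
def show(s):
    Rm=R.from_quat(s["tcp_rot"]).as_matrix();print("t",round(s["clock"],2),"tcp nest mm",(1000*w2n(s["position"])).round(1),"axes y",Rm[:,1].round(3),"z",Rm[:,2].round(3),"open",round(s["opening"],3))
    f=np.array(s["contact_force"]);c,n=np.cos(YAW),np.sin(YAW);print("F nest",np.round([c*f[0]+n*f[1],-n*f[0]+c*f[1],f[2]],2),"q",s["q"].round(2))
E
python3 - <<'E'
from cell import *
from h import *
s=get_state();show(s)
plan(s,n2w([.102,.001,.235]),toolR(),16,1)
E
```

```text
t 0.25 tcp nest mm [409.3 583.5 238.7] axes y [-0.     0.001 -1.   ] z [0.959 0.285 0.   ] open 1.0
F nest [ 0.03 -0.39  0.52] q [-1.4   0.05  1.61 -0.    1.48 -0.12]
turn deg [-1.000e-01 -1.694e+02 -0.000e+00] dist mm 658.6
[-32.3, 0.3, 25.6, -0.01, -10.59, -0.0, 1.0]
[-27.0, 0.3, 31.1, -0.01, -10.59, -0.0, 1.0]
[-20.8, 0.3, 35.5, -0.01, -10.59, -0.0, 1.0]
[-14.0, 0.3, 38.7, -0.01, -10.59, -0.0, 1.0]
[-6.6, 0.3, 40.6, -0.01, -10.59, -0.0, 1.0]
[1.0, 0.2, 41.1, -0.01, -10.59, -0.0, 1.0]
[8.5, 0.2, 40.3, -0.01, -10.59, -0.0, 1.0]
[15.8, 0.2, 38.0, -0.01, -10.59, -0.0, 1.0]
[22.5, 0.2, 34.5, -0.01, -10.59, -0.0, 1.0]
[28.4, 0.2, 29.8, -0.01, -10.59, -0.0, 1.0]
[33.4, 0.2, 24.0, -0.01, -10.59, -0.0, 1.0]
[37.3, 0.2, 17.5, -0.01, -10.59, -0.0, 1.0]
[39.8, 0.2, 10.3, -0.01, -10.59, -0.0, 1.0]
[41.1, 0.2, 2.8, -0.01, -10.59, -0.0, 1.0]
[40.9, 0.2, -4.8, -0.01, -10.59, -0.0, 1.0]
[39.3, 0.2, -12.2, -0.01, -10.59, -0.0, 1.0]
```

```bash
python3 - <<'E'
from cell import *
from h import *
s=get_state()
plan(s,n2w([.102,.001,.235]),toolR(),20,1)
E
```

```text
turn deg [-1.000e-01 -1.694e+02 -0.000e+00] dist mm 658.6
[-25.8, 0.2, 20.5, -0.0, -8.47, -0.0, 1.0]
[-22.5, 0.2, 24.0, -0.0, -8.47, -0.0, 1.0]
[-18.7, 0.2, 27.1, -0.0, -8.47, -0.0, 1.0]
[-14.5, 0.2, 29.5, -0.0, -8.47, -0.0, 1.0]
[-10.0, 0.2, 31.4, -0.0, -8.47, -0.0, 1.0]
[-5.3, 0.2, 32.5, -0.0, -8.47, -0.0, 1.0]
[-0.4, 0.2, 32.9, -0.0, -8.47, -0.0, 1.0]
[4.4, 0.2, 32.6, -0.0, -8.47, -0.0, 1.0]
[9.2, 0.2, 31.6, -0.0, -8.47, -0.0, 1.0]
[13.7, 0.2, 29.9, -0.0, -8.47, -0.0, 1.0]
[18.0, 0.2, 27.6, -0.0, -8.47, -0.0, 1.0]
[21.9, 0.2, 24.6, -0.0, -8.47, -0.0, 1.0]
[25.2, 0.2, 21.1, -0.0, -8.47, -0.0, 1.0]
[28.1, 0.2, 17.2, -0.0, -8.47, -0.0, 1.0]
[30.3, 0.2, 12.9, -0.0, -8.47, -0.0, 1.0]
[31.9, 0.2, 8.3, -0.0, -8.47, -0.0, 1.0]
[32.7, 0.2, 3.5, -0.0, -8.47, -0.0, 1.0]
[32.9, 0.2, -1.4, -0.0, -8.47, -0.0, 1.0]
[32.3, 0.2, -6.2, -0.0, -8.47, -0.0, 1.0]
[31.1, 0.2, -10.9, -0.0, -8.47, -0.0, 1.0]
```

Call:
arm_command:
  plan:
    - [-26, 0, 20, 0, -8.5, 0, 1]
    - [-22, 0, 24, 0, -8.5, 0, 1]
    - [-19, 0, 27, 0, -8.5, 0, 1]
    - [-15, 0, 29, 0, -8.5, 0, 1]
    - [-10, 0, 31, 0, -8.5, 0, 1]
    - [-5, 0, 32, 0, -8.5, 0, 1]
    - [0, 0, 33, 0, -8.5, 0, 1]
    - [4, 0, 33, 0, -8.5, 0, 1]
    - [9, 0, 32, 0, -8.5, 0, 1]
    - [14, 0, 30, 0, -8.5, 0, 1]
    - [18, 0, 28, 0, -8.5, 0, 1]
    - [22, 0, 25, 0, -8.5, 0, 1]
    - [25, 0, 21, 0, -8.5, 0, 1]
    - [28, 0, 17, 0, -8.5, 0, 1]
    - [30, 0, 13, 0, -8.5, 0, 1]
    - [32, 0, 8, 0, -8.5, 0, 1]
    - [33, 0, 4, 0, -8.5, 0, 1]
    - [33, 0, -1, 0, -8.5, 0, 1]
    - [32, 0, -6, 0, -8.5, 0, 1]
    - [31, 0, -11, 0, -8.5, 0, 1]

```text
clock: 2.25
position: [0.4086, 0.0413, 0.2383]
tcp_rot: [0.463, 0.538, -0.535, -0.459]
contact_force: [1.2, 0.4, 1.1]
opening: 0.999
```

```bash
python3 - <<'E'
from cell import *
from h import *
s=get_state();show(s)
f=grab_frame("wrist");cv2.imwrite("pics/w1.png",f["img"][:,:,::-1])
plan(s,n2w([.102,.001,.2]),toolR(),8,1)
E
```

```text
t 2.25 tcp nest mm [113.5 -29.3 238.3] axes y [ 0.007 -0.    -1.   ] z [-0.989 -0.151 -0.007] open 0.999
F nest [-1.26 -0.23  1.08] q [-0.08 -0.51  2.09  0.    1.56 -1.8 ]
turn deg [ 0.4  2.7 -0.1] dist mm 50.2
[-3.8, 4.8, -1.2, 0.05, 0.34, -0.01, 1.0]
[-3.8, 4.8, -1.2, 0.05, 0.34, -0.01, 1.0]
[-3.8, 4.8, -1.3, 0.05, 0.34, -0.01, 1.0]
[-3.8, 4.8, -1.3, 0.05, 0.34, -0.01, 1.0]
[-3.8, 4.8, -1.3, 0.05, 0.34, -0.01, 1.0]
[-3.8, 4.8, -1.4, 0.05, 0.34, -0.01, 1.0]
[-3.8, 4.8, -1.4, 0.05, 0.34, -0.01, 1.0]
[-3.8, 4.8, -1.4, 0.05, 0.34, -0.01, 1.0]
```

View pics/w1.png

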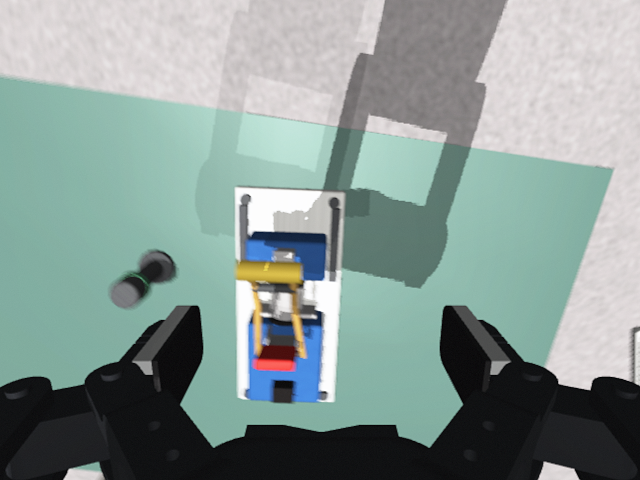

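The wrist view shows the plate with corners at (235,187), (344,190), (334,403) and (238,401), the yellow grip at (269,271) and the red paddle tip at (273,361).

```bash
python3 - <<'E'
from cell import *
from h import *
s=get_state();f=grab_frame("wrist")
crop(f,220,170,360,420,2.4,"w1c.png")
W=np.array([w2n(onz(f,p,.012,s)) for p in [(235,187),(344,190),(334,403),(238,401)]]);print((W*1000).round(1))
hsv=cv2.cvtColor(f["img"],cv2.COLOR_RGB2HSV)
for nm,m in (("y",cv2.inRange(hsv,(20,170,90),(34,255,255))),):
    n,l,st,c=cv2.connectedComponentsWithStats(m)
    for i in range(1,n):
        if st[i,4]>80: print(nm,st[i],c[i])
z=np.load("f0.npz",allow_pickle=True);t=z["t"].item();sc=z["s"].item()
g,e=tri([ray(t,(385.0,303.8)),ray(sc,(290.3,130.9)),ray(f,(269,271.5),s)]);print(w2n(g)*1000,e)
E
```

```text
[[ 123.7   44.4   12. ]
 [ 126.4  -53.4   12. ]
 [-100.5  -59.2   12. ]
 [-103.4   42.2   12. ]]
y [227 256  65  24 974] [258.93531828 266.4486653 ]
[101.93002438  -0.63555974 159.69660905] [np.float64(0.002718540919044924), np.float64(0.0012958967719191355), np.float64(0.00380182206331029)]
```

View pics/w1c.png

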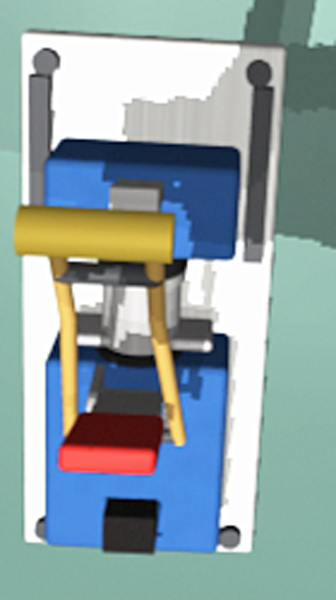

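The arm was still settling, so I'll measure again now that it stands still.

```bash
python3 - <<'E'
from cell import *
from h import *
s=get_state();f=grab_frame("wrist");show(s)
hsv=cv2.cvtColor(f["img"],cv2.COLOR_RGB2HSV)
m=cv2.inRange(hsv,(0,0,110),(180,70,255)) 
crop(f,220,170,360,420,2.4,"w2c.png")
m=cv2.inRange(hsv,(20,170,90),(34,255,255));n,l,st,c=cv2.connectedComponentsWithStats(m);
for i in range(1,n):
    if st[i,4]>80: print(st[i],c[i])
W=np.array([w2n(onz(f,p,.012,s)) for p in [(229.6,183.3),(338.8,190),(325.4,400),(230.4,395.8)]]);print((W*1000).round(1))
np.save("f2.npy",np.array([f,s],object),allow_pickle=True)
E
```

```text
t 2.35 tcp nest mm [113.2 -30.7 238.2] axes y [ 0.006  0.001 -1.   ] z [-0.988 -0.152 -0.006] open 1.003
F nest [-0.01  0.78  0.55] q [-0.08 -0.51  2.09  0.    1.56 -1.8 ]
[231 258  65  24 969] [263.28586171 268.79256966]
[[128.5  51.8  12. ]
 [127.3 -46.2  12. ]
 [-95.7 -45.6  12. ]
 [-95.4  54.4  12. ]]
```

View pics/w2c.png

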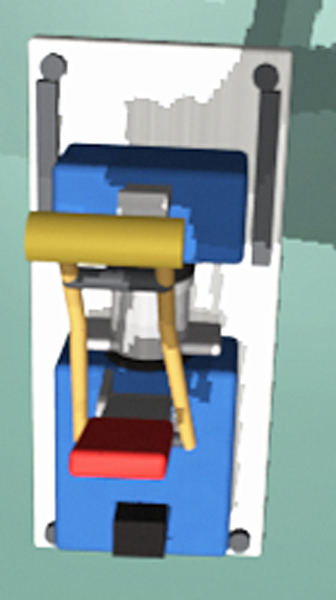

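```bash
python3 - <<'E'
from h import *
f,s=np.load("f2.npy",allow_pickle=True)
W=np.array([w2n(onz(f,p,.012,s)) for p in [(231.7,185.8),(342.1,190.8),(329.2,401.7),(234.6,397.5)]]);print((W*1000).round(1), (W.mean(0)*1000).round(1))
z=np.load("f0.npz",allow_pickle=True);t=z["t"].item();sc=z["s"].item()
g,e=tri([ray(t,(385.0,303.8)),ray(sc,(290.3,130.9)),ray(f,(264,269),s)]);print(w2n(g)*1000,e)
print([ (w2n(onz(f,p,.1583,s))*1000).round(1) for p in [(231,268),(296.5,270)]])
E
```

```text
[[126.4  49.9  12. ]
 [126.7 -49.2  12. ]
 [-97.7 -49.7  12. ]
 [-97.3  50.   12. ]] [14.5  0.2 12. ]
[103.31613279   1.57106746 157.71718506] [np.float64(0.000929311793643192), np.float64(0.0003210194557742827), np.float64(0.0006637892345332851)]
[array([103.7,  19.5, 158.3]), array([104.2, -17.4, 158.3])]
```

```bash
sed -i 's/^YAW=.*/YAW=np.radians(-174.04); ORG=np.array([0.5245-0.001,0.0240-0.0001])/' h.py; python3 - <<'E'
from cell import *
from h import *
s=get_state();show(s)
plan(s,n2w([.1025,.001,.195]),toolR(),8,1)
E
```

```text
t 2.4 tcp nest mm [112.6 -29.2 238.1] axes y [ 0.005 -0.    -1.   ] z [-0.989 -0.148 -0.005] open 1.001
F nest [-0.37 -0.22 -0.41] q [-0.08 -0.51  2.09  0.    1.56 -1.8 ]
turn deg [ 0.3  2.5 -0.1] dist mm 53.6
[-3.8, 5.4, -1.1, 0.04, 0.32, -0.01, 1.0]
[-3.8, 5.4, -1.1, 0.04, 0.32, -0.01, 1.0]
[-3.8, 5.4, -1.1, 0.04, 0.32, -0.01, 1.0]
[-3.8, 5.4, -1.1, 0.04, 0.32, -0.01, 1.0]
[-3.8, 5.4, -1.2, 0.04, 0.32, -0.01, 1.0]
[-3.8, 5.4, -1.2, 0.04, 0.32, -0.01, 1.0]
[-3.8, 5.4, -1.2, 0.04, 0.32, -0.01, 1.0]
[-3.8, 5.4, -1.2, 0.04, 0.32, -0.01, 1.0]
```

Call:
arm_command:
  plan:
    - [-6, 6, -2, 0, 0.5, 0, 1]
    - [-6, 6, -2, 0, 0.5, 0, 1]
    - [-6, 6, -2, 0, 0.5, 0, 1]
    - [-6, 6, -2, 0, 0.5, 0, 1]
    - [-4, 6, -1, 0, 0.3, 0, 1]
    - [-2, 6, -1, 0, 0.2, 0, 1]
    - [0, 0, 0, 0, 0, 0, 1]

```text
clock: 3.1
position: [0.4222, 0.0058, 0.1977]
tcp_rot: [0.478, 0.522, -0.522, -0.476]
contact_force: [-0.5, -0.4, 0.2]
opening: 0.999
```

```bash
python3 - <<'E'
from cell import *
from h import *
s=get_state();show(s)
plan(s,n2w([.1025,.001,.147]),toolR(),8,1)
f=grab_frame("wrist");cv2.imwrite("pics/w3.png",f["img"][:,:,::-1])
E
```

```text
t 3.1 tcp nest mm [102.6   7.5 197.7] axes y [ 0.003 -0.001 -1.   ] z [-0.996 -0.09  -0.003] open 0.999
F nest [0.49 0.31 0.23] q [-0.16 -0.44  2.11 -0.    1.47 -1.82]
turn deg [ 0.2 -0.8 -0.1] dist mm 51.1
[0.8, 6.3, 0.0, 0.02, -0.1, -0.01, 1.0]
[0.8, 6.3, 0.0, 0.02, -0.1, -0.01, 1.0]
[0.8, 6.3, 0.0, 0.02, -0.1, -0.01, 1.0]
[0.8, 6.3, 0.0, 0.02, -0.1, -0.01, 1.0]
[0.8, 6.3, 0.0, 0.02, -0.1, -0.01, 1.0]
[0.8, 6.3, -0.0, 0.02, -0.1, -0.01, 1.0]
[0.8, 6.3, -0.0, 0.02, -0.1, -0.01, 1.0]
[0.8, 6.3, -0.0, 0.02, -0.1, -0.01, 1.0]
```

View pics/w3.png

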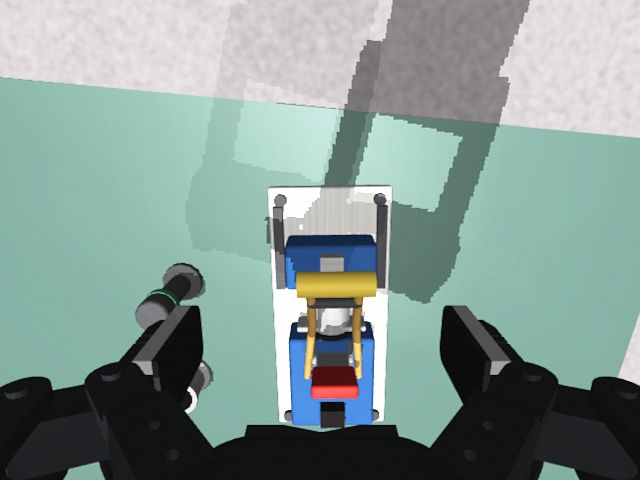

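The grip is at (336,284), near the middle of the fingers (x about 322). Next I descend 50 mm.

Call:
arm_command:
  plan:
    - [1, 7, 0, 0, -0.1, 0, 1]
    - [1, 7, 0, 0, -0.1, 0, 1]
    - [1, 7, 0, 0, -0.1, 0, 1]
    - [1, 7, 0, 0, -0.1, 0, 1]
    - [1, 7, 0, 0, -0.1, 0, 1]
    - [1, 7, 0, 0, -0.1, 0, 1]
    - [0, 4, 0, 0, 0, 0, 1]
    - [0, 0, 0, 0, 0, 0, 1]

```text
clock: 3.95
position: [0.4218, 0.0134, 0.1482]
tcp_rot: [0.475, 0.526, -0.525, -0.472]
contact_force: [-1.4, -0.0, 0.2]
opening: 1.003
```

```bash
python3 - <<'E'
from cell import *
from h import *
s=get_state();show(s)
plan(s,n2w([.1025,.001,.147]),toolR(),3,1)
f=grab_frame("wrist");cv2.imwrite("pics/w4.png",f["img"][:,:,::-1])
f=grab_frame("scene");crop(f,220,60,360,230,3.5,"s4.png")
E
```

```text
t 3.95 tcp nest mm [102.3  -0.2 148.2] axes y [ 0.004 -0.001 -1.   ] z [-0.995 -0.104 -0.004] open 1.003
F nest [ 1.36 -0.13  0.25] q [-0.14 -0.4   2.16 -0.    1.37 -1.82]
turn deg [ 0.2 -0.  -0.1] dist mm 1.7
[-0.4, 0.4, 0.1, 0.08, -0.01, -0.03, 1.0]
[-0.4, 0.4, 0.1, 0.08, -0.01, -0.03, 1.0]
[-0.4, 0.4, 0.1, 0.08, -0.01, -0.03, 1.0]
```

View pics/w4.png

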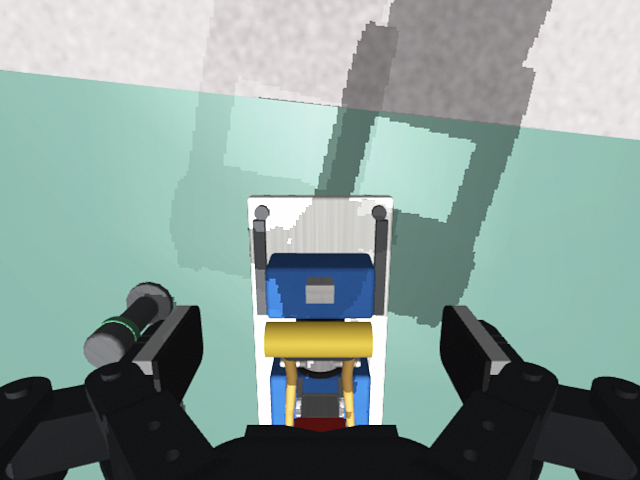

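View pics/s4.png

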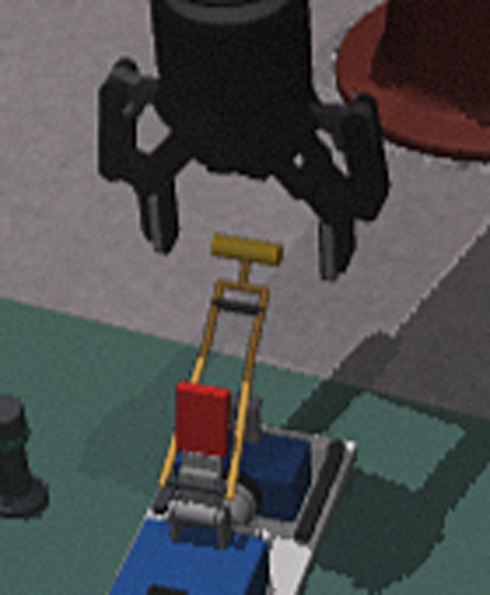

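Grip at (318,339) and 107 px wide. The grasp point should project to about (321,335) with that width, so it lines up. Closing.

Call:
arm_command:
  plan:
    - [-1, 0, 0, 0, 0, 0, 0.6]
    - [0, 0, 0, 0, 0, 0, 0.45]
    - [0, 0, 0, 0, 0, 0, 0.4]
    - [0, 0, 0, 0, 0, 0, 0.35]
    - [0, 0, 0, 0, 0, 0, 0.3]
    - [0, 0, 0, 0, 0, 0, 0.3]
    - [0, 0, 0, 0, 0, 0, 0.3]
    - [0, 0, 0, 0, 0, 0, 0.3]
  force: 30

```text
clock: 4.85
position: [0.4231, 0.0123, 0.1505]
tcp_rot: [0.476, 0.527, -0.524, -0.471]
contact_force: [0.4, 0.4, 0.2]
opening: 0.413
```

```bash
python3 - <<'E'
from cell import *
from h import *
s=get_state();show(s)
f=grab_frame("wrist");cv2.imwrite("pics/w5.png",f["img"][:,:,::-1])
f=grab_frame("scene");crop(f,220,60,360,230,3.5,"s5.png")
E
```

```text
t 4.85 tcp nest mm [101.    1.2 150.5] axes y [ 0.008 -0.001 -1.   ] z [-0.995 -0.103 -0.008] open 0.413
F nest [-0.47 -0.38  0.22] q [-0.15 -0.4   2.16  0.    1.37 -1.82]
```

View pics/w5.png

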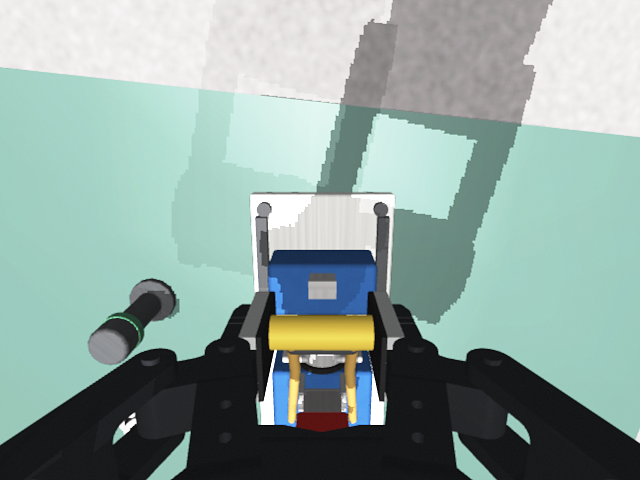

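Gripped: the fingers sit on both ends of the bar and the opening stopped at 0.413. The hook's lip is at (322,287). Next is the loop and lever kinematics for the carry.

```bash
cat > kin.py <<'E'
import numpy as np
P0=np.array([0,64.]);A0=np.radians(191.6)
def pin(th): return P0+18*np.array([np.cos(A0-th),np.sin(A0-th)])
def bar_to_grip(th,L,bx,bz):
    p=pin(th);d=np.array([bx,bz])-p;return d
def solve(L,bx,bz):
    # lever angle such that |bar-pin|=L, near 1.6
    from scipy.optimize import brentq
    f=lambda t:np.hypot(*(np.array([bx,bz])-pin(t)))-L
    ts=np.linspace(0.3,2.3,200);v=[f(t) for t in ts]
    r=[brentq(f,ts[i],ts[i+1]) for i in range(199) if v[i]*v[i+1]<0]
    out=[]
    for t in r:
        d=(np.array([bx,bz])-pin(t))/L;n=np.array([-d[1],d[0]])
        out.append((round(np.degrees(t),1),round(np.degrees(np.arctan2(d[1],d[0])),1),(pin(t)+127*d+8*n).round(1)))
    return out
def fromgrip(g):
    from scipy.optimize import brentq
    f=lambda t:np.hypot(*(np.array(g)-pin(t)))-127.25
    ts=np.linspace(0.1,2.4,400);v=[f(t) for t in ts];o=[]
    for i in range(399):
        if v[i]*v[i+1]<0:
            t=brentq(f,ts[i],ts[i+1]);a=np.arctan2(*(np.array(g)-pin(t))[::-1])-np.arctan2(8,127)
            u=np.array([np.cos(a),np.sin(a)]);o.append((round(np.degrees(t),1),round(np.degrees(a),1),[(pin(t)+L*u).round(1).tolist() for L in (90,95,100)]))
    return o
E
python3 - <<'E'
from kin import *
for g in ((101,160),(102.3,158)): print(g,fromgrip(g))
for b in ((97,85),(97,75),(97,57),(90,57),(84,57)):
    for L in (90,95,100): print(b,L,solve(L,*b))
E
```

```text
(101, 160) [(np.float64(103.1), np.float64(34.2), [[74.9, 132.6], [79.0, 135.4], [83.2, 138.2]])]
(102.3, 158) [(np.float64(102.4), np.float64(33.1), [[75.7, 131.1], [79.9, 133.8], [84.0, 136.6]])]
(97, 85) 90 [(np.float64(124.9), np.float64(2.8), array([133.6,  94.8]))]
(97, 85) 95 [(np.float64(108.1), np.float64(1.9), array([128.7,  94. ]))]
(97, 85) 100 [(np.float64(92.2), np.float64(1.9), array([123.7,  93.9]))]
(97, 75) 90 [(np.float64(125.1), np.float64(-3.5), array([134.4,  80.7]))]
(97, 75) 95 [(np.float64(108.8), np.float64(-4.1), array([129.5,  80.7]))]
(97, 75) 100 [(np.float64(92.7), np.float64(-3.9), array([124.5,  81.1]))]
(97, 57) 90 []
(97, 57) 95 [(np.float64(118.2), np.float64(-14.8), array([130. ,  56.6]))]
(97, 57) 100 [(np.float64(102.2), np.float64(-14.5), array([125.1,  58. ]))]
(90, 57) 90 [(np.float64(112.6), np.float64(-15.9), array([127.8,  54.6]))]
(90, 57) 95 [(np.float64(96.3), np.float64(-15.2), array([123. ,  56.3]))]
(90, 57) 100 [(np.float64(78.0), np.float64(-13.6), array([118.1,  58.4]))]
(84, 57) 90 [(np.float64(93.6), np.float64(-16.0), array([121.8,  54.5]))]
(84, 57) 95 [(np.float64(74.6), np.float64(-14.0), array([117.,  57.]))]
(84, 57) 100 [(np.float64(48.4), np.float64(-10.3), array([112. ,  60.1]))]
```

```bash
python3 - <<'E'
from cell import *
from h import *
from kin import *
z=np.load("f0.npz",allow_pickle=True);sc=z["s"].item()
def inplane(f,uv,s=None,y=0.0):
    o,d=ray(f,uv,s);c,n=np.cos(YAW),np.sin(YAW)
    yo=w2n(o)[1];yd=-n*d[0]+c*d[1];return w2n(o+d*(y-yo)/yd)*1000
g=inplane(sc,(200+316/3.5,110+73/3.5));b=inplane(sc,(200+309/3.5,110+130/3.5));print(g,b)
t=z["t"].item()
b2,e=tri([ray(sc,(200+309/3.5,110+130/3.5))]*1+[ray(np.load("f2.npy",allow_pickle=True)[0],(220+118/2.4,170+277/2.4),np.load("f2.npy",allow_pickle=True)[1])]);b2=w2n(b2)*1000
print("bar tri",b2,e)
for th in (96,100,103): 
    p=pin(np.radians(th));print(th,np.hypot(*(g[[0,2]]-p)),np.hypot(*(b[[0,2]]-p)),np.hypot(*(b2[[0,2]]-p)))
print("grip-bar",np.hypot(*(g-b)[[0,2]]), "expect", [np.hypot(127-L,8) for L in (90,95,100)])
s=get_state();show(s)
f=grab_frame("scene");crop(f,220,60,360,230,3.5,"s5.png")
E
```

```text
[9.88954223e+01 4.51028104e-14 1.60986947e+02] [ 8.15825110e+01 -3.46944695e-15  1.36530417e+02]
bar tri [ 83.2033068    0.64101742 135.08160565] [np.float64(1.0973717141757955e-05), np.float64(1.0973717141780968e-05)]
96 127.99735992715091 99.6410167742958 100.22450710620853
100 126.96460645804093 98.55097907721498 99.12153664862461
103 126.22717755547174 97.7665345539207 98.32613498229955
grip-bar 29.96429204701718 expect [np.float64(37.8549864614954), np.float64(32.984845004941285), np.float64(28.160255680657446)]
t 4.95 tcp nest mm [101.    1.2 150.5] axes y [ 0.008 -0.001 -1.   ] z [-0.995 -0.103 -0.008] open 0.41
F nest [ 0.24 -1.06 -0.16] q [-0.15 -0.4   2.16  0.    1.37 -1.82]
```

Bar setting is about 98 mm by vision, so the bar clears the lip by following an arc of 127 mm around the pin. I'll do the first half of the carry.

Call:
arm_command:
  plan:
    - [0, 4.5, 4, 0, 0, 0, 0.3]
    - [0, 4.5, 4, 0, 0, 0, 0.3]
    - [0, 5, 3.5, 0, 0, 0, 0.3]
    - [0, 5, 2.5, 0, 0, 0, 0.3]
    - [0, 5, 2.5, 0, 0, 0, 0.3]
    - [0, 5, 2.2, 0, 0, 0, 0.3]
    - [0, 5, 2.2, 0, 0, 0, 0.3]
  force: 40

```text
clock: 5.7
position: [0.403, 0.0101, 0.1159]
tcp_rot: [0.477, 0.528, -0.522, -0.47]
contact_force: [-0.1, 1.0, 1.5]
opening: 0.41
```

```bash
python3 - <<'E'
from cell import *
from h import *
from kin import *
s=get_state();show(s);p=w2n(s["position"])*1000
print(fromgrip((p[0],p[2]+9.5)))
f=grab_frame("scene");crop(f,220,60,360,230,3.5,"s6.png")
E
```

```text
t 5.7 tcp nest mm [121.2   1.2 115.9] axes y [ 0.014 -0.    -1.   ] z [-0.995 -0.103 -0.014] open 0.41
F nest [-0.02 -1.04  1.54] q [-0.16 -0.43  2.24  0.    1.32 -1.84]
[(np.float64(106.8), np.float64(16.4), [[88.0, 107.3], [92.8, 108.7], [97.6, 110.1]])]
```

View pics/s6.png

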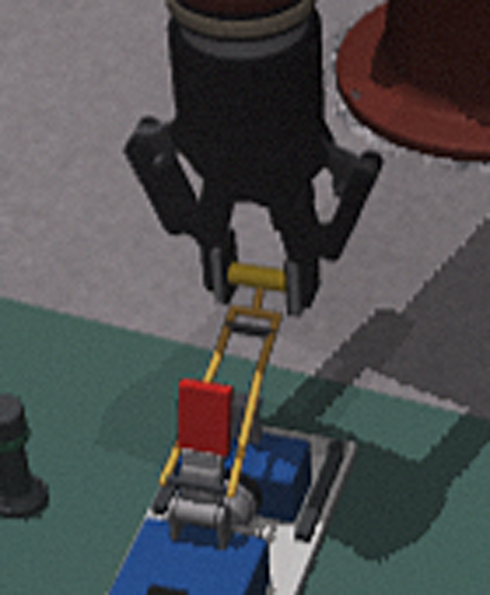

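The grip is still held at crop (257,275), with the dark bar at (250,325) and the lever upright. Now on over and down.

Call:
arm_command:
  plan:
    - [0, 5, 2, 0, 0, 0, 0.3]
    - [0, 5, 2, 0, 0, 0, 0.3]
    - [0, 5, 1.5, 0, 0, 0, 0.3]
    - [0, 5, 1, 0, 0, 0, 0.3]
    - [0, 5, 0.8, 0, 0, 0, 0.3]
    - [0, 5, 0.5, 0, 0, 0, 0.3]
    - [0, 5, 0.3, 0, 0, 0, 0.3]
    - [0, 5, 0, 0, 0, 0, 0.3]

```text
clock: 6.55
position: [0.3941, 0.0093, 0.0712]
tcp_rot: [0.477, 0.528, -0.522, -0.47]
contact_force: [-0.6, 1.3, 1.9]
opening: 0.406
```

```bash
python3 - <<'E'
from cell import *
from h import *
from kin import *
s=get_state();show(s);p=w2n(s["position"])*1000
print(fromgrip((p[0],p[2]+9.5)))
f=grab_frame("wrist");cv2.imwrite("pics/w7.png",f["img"][:,:,::-1])
f=grab_frame("scene");crop(f,220,60,360,230,3.5,"s7.png")
E
```

```text
t 6.55 tcp nest mm [130.2   1.1  71.2] axes y [ 0.013 -0.    -1.   ] z [-0.995 -0.103 -0.013] open 0.406
F nest [ 0.45 -1.31  1.89] q [-0.17 -0.39  2.29  0.    1.22 -1.84]
[(np.float64(111.0), np.float64(-4.1), [[92.7, 75.4], [97.7, 75.0], [102.7, 74.7]])]
```

View pics/w7.png

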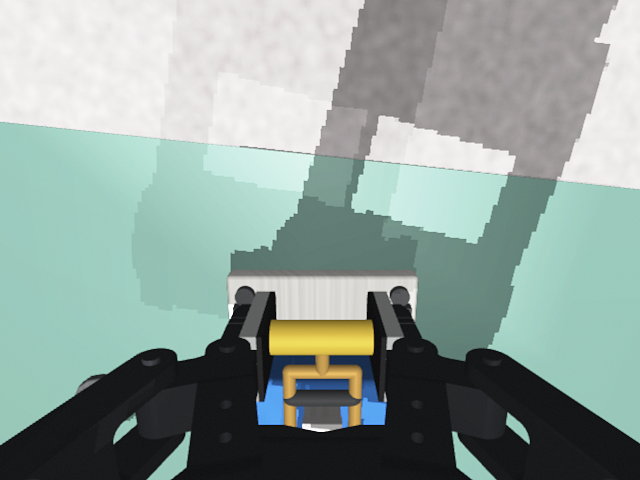

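View pics/s7.png

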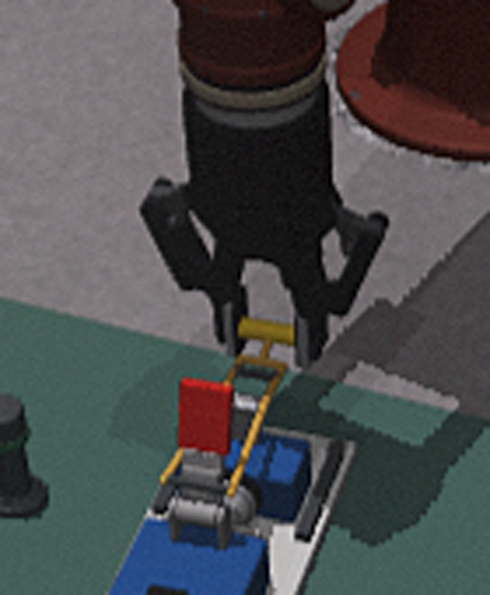

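In the wrist view the bar at (322,397) hangs beyond the hook's lip at (322,415). Lowering about 23 mm.

Call:
arm_command:
  plan:
    - [0, 4, 0, 0, 0, 0, 0.3]
    - [0, 4, -0.3, 0, 0, 0, 0.3]
    - [0, 4, -0.4, 0, 0, 0, 0.3]
    - [0, 4, -0.5, 0, 0, 0, 0.3]
    - [0, 4, -0.6, 0, 0, 0, 0.3]
    - [0, 2.5, -0.4, 0, 0, 0, 0.3]
    - [0, 0, 0, 0, 0, 0, 0.3]

```text
clock: 7.35
position: [0.3963, 0.0095, 0.0462]
tcp_rot: [0.476, 0.528, -0.523, -0.471]
contact_force: [-0.8, 0.1, 2.3]
opening: 0.407
```

```bash
python3 - <<'E'
from cell import *
from h import *
from kin import *
s=get_state();show(s);p=w2n(s["position"])*1000
print(fromgrip((p[0],p[2]+9.5)))
f=grab_frame("wrist");cv2.imwrite("pics/w8.png",f["img"][:,:,::-1])
f=grab_frame("scene");crop(f,220,60,360,230,3.5,"s8.png")
E
```

```text
t 7.35 tcp nest mm [128.    1.1  46.2] axes y [ 0.011 -0.    -1.   ] z [-0.995 -0.103 -0.011] open 0.407
F nest [ 0.82 -0.22  2.26] q [-0.17 -0.33  2.3   0.    1.16 -1.84]
[(np.float64(112.6), np.float64(-15.4), [[90.2, 57.8], [95.0, 56.5], [99.9, 55.2]])]
```

View pics/w8.png

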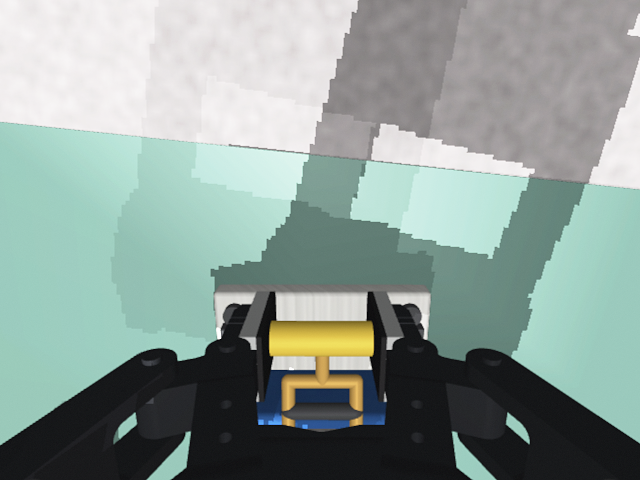

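View pics/s8.png

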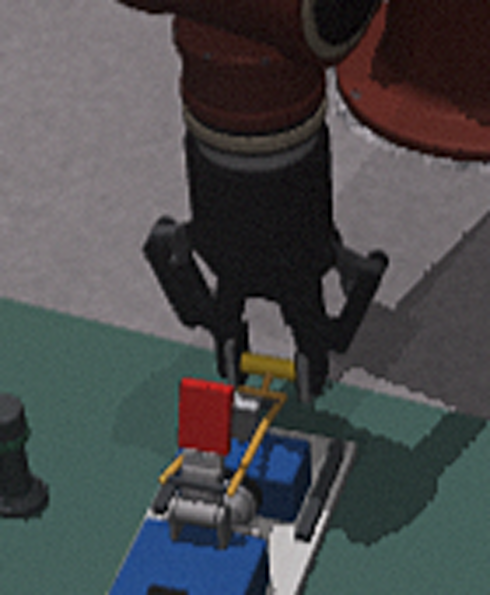

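The bar is down behind the hook, at about x 99 and z 56. Now I draw it back gently and watch the force along the nest's x.

Call:
arm_command:
  plan:
    - [0, -0.1, -1.5, 0, 0, 0, 0.3]
    - [0, -0.1, -1.5, 0, 0, 0, 0.3]
    - [0, -0.1, -1.5, 0, 0, 0, 0.3]
    - [0, -0.1, -1.5, 0, 0, 0, 0.3]

```text
clock: 7.85
position: [0.3976, 0.01, 0.0443]
tcp_rot: [-0.473, -0.525, 0.526, 0.474]
contact_force: [-5.2, -1.7, 0.4]
opening: 0.411
```

```bash
cat > st.py <<'E'
from cell import *
from h import *
from kin import *
s=get_state();show(s);p=w2n(s["position"])*1000
print([(a,b,c[2]) for a,b,c in fromgrip((p[0],p[2]+9.5))])
E
python3 st.py
```

```text
t 7.85 tcp nest mm [126.7   0.7  44.3] axes y [-0.002 -0.001 -1.   ] z [-0.995 -0.104  0.002] open 0.411
F nest [5.34 1.13 0.36] q [-0.16 -0.31  2.29 -0.    1.17 -1.84]
[(np.float64(109.8), np.float64(-16.3), [98.5, 53.7])]
```

Call:
arm_command:
  plan:
    - [0, -0.1, -1, 0, 0, 0, 0.3]
    - [0, -0.1, -1, 0, 0, 0, 0.3]

```text
clock: 8.05
position: [0.3984, 0.0101, 0.0436]
tcp_rot: [-0.472, -0.524, 0.527, 0.474]
contact_force: [-5.1, 0.1, 1.2]
opening: 0.405
```

```bash
python3 st.py
```

```text
t 8.05 tcp nest mm [125.9   0.7  43.6] axes y [-0.005 -0.001 -1.   ] z [-0.995 -0.104  0.005] open 0.405
F nest [ 5.07 -0.66  1.16] q [-0.16 -0.31  2.29 -0.    1.17 -1.83]
[(np.float64(107.7), np.float64(-16.7), [97.7, 53.2])]
```

Call:
arm_command:
  plan:
    - [0, -0.8, -2, 0, 0, 0, 0.3]
    - [0, -0.8, -2, 0, 0, 0, 0.3]
    - [0, -0.8, -2, 0, 0, 0, 0.3]
    - [0, -0.8, -2, 0, 0, 0, 0.3]

```text
clock: 8.45
position: [0.4037, 0.0107, 0.045]
tcp_rot: [-0.47, -0.522, 0.529, 0.476]
contact_force: [-5.0, -1.1, 1.3]
opening: 0.409
```

```bash
python3 st.py
```

```text
t 8.45 tcp nest mm [120.5   0.7  45. ] axes y [-0.013 -0.002 -1.   ] z [-0.994 -0.105  0.013] open 0.409
F nest [5.08 0.56 1.31] q [-0.16 -0.29  2.27 -0.    1.17 -1.83]
[(np.float64(89.4), np.float64(-15.9), [92.4, 54.2])]
```

Call:
arm_command:
  plan:
    - [0, -0.6, -1.6, -0.2, 0, 0, 0.3]
    - [0, -0.6, -1.6, -0.2, 0, 0, 0.3]

```text
clock: 8.65
position: [0.4062, 0.011, 0.0456]
tcp_rot: [-0.471, -0.523, 0.528, 0.475]
contact_force: [-5.1, -1.3, 0.8]
opening: 0.403
```

```bash
python3 st.py
```

```text
t 8.65 tcp nest mm [118.    0.7  45.6] axes y [-0.008 -0.002 -1.   ] z [-0.994 -0.105  0.008] open 0.403
F nest [5.21 0.73 0.77] q [-0.15 -0.29  2.26 -0.    1.17 -1.83]
[(np.float64(79.8), np.float64(-15.2), [89.8, 54.5])]
```

Call:
arm_command:
  plan:
    - [0, -0.6, -1.4, -0.2, 0, 0, 0.3]
    - [0, -0.6, -1.4, -0.2, 0, 0, 0.3]

```text
clock: 8.85
position: [0.4082, 0.0112, 0.0462]
tcp_rot: [-0.472, -0.524, 0.527, 0.473]
contact_force: [-5.1, -1.3, -0.0]
opening: 0.403
```

```bash
python3 st.py
```

```text
t 8.85 tcp nest mm [116.    0.7  46.2] axes y [-0.003 -0.002 -1.   ] z [-0.994 -0.105  0.004] open 0.403
F nest [ 5.24  0.77 -0.  ] q [-0.15 -0.28  2.26 -0.    1.17 -1.83]
[(np.float64(71.5), np.float64(-14.4), [87.8, 54.7])]
```

Call:
arm_command:
  plan:
    - [0, -0.5, -1.2, 0, 0, 0, 0.3]
    - [0, -0.5, -1.2, 0, 0, 0, 0.3]

```text
clock: 9.05
position: [0.4094, 0.0113, 0.0464]
tcp_rot: [-0.472, -0.524, 0.528, 0.474]
contact_force: [-4.9, -0.5, 0.0]
opening: 0.406
```

```bash
python3 st.py
```

```text
t 9.05 tcp nest mm [114.8   0.7  46.4] axes y [-0.006 -0.002 -1.   ] z [-0.994 -0.105  0.006] open 0.406
F nest [ 4.97 -0.04  0.04] q [-0.15 -0.28  2.26 -0.    1.17 -1.83]
[(np.float64(66.2), np.float64(-13.9), [86.6, 54.6])]
```

Call:
arm_command:
  plan:
    - [0, -0.5, -1.2, 0, 0, 0, 0.3]

```text
clock: 9.15
position: [0.4099, 0.0114, 0.0464]
tcp_rot: [-0.471, -0.523, 0.528, 0.475]
contact_force: [-6.0, -1.7, 0.8]
opening: 0.406
```

```bash
python3 st.py
```

```text
t 9.15 tcp nest mm [114.3   0.7  46.4] axes y [-0.008 -0.002 -1.   ] z [-0.994 -0.105  0.008] open 0.406
F nest [6.13 1.1  0.79] q [-0.15 -0.28  2.26 -0.    1.17 -1.83]
[(np.float64(64.1), np.float64(-13.7), [86.2, 54.6])]
```

Call:
arm_command:
  plan:
    - [0, -0.5, -1.2, 0, 0, 0, 0.3]

```text
clock: 9.25
position: [0.41, 0.0114, 0.0464]
tcp_rot: [-0.471, -0.522, 0.529, 0.475]
contact_force: [-7.3, -2.1, 0.1]
opening: 0.414
```

```bash
python3 st.py
```

```text
t 9.25 tcp nest mm [114.2   0.6  46.4] axes y [-0.011 -0.003 -1.   ] z [-0.994 -0.105  0.011] open 0.414
F nest [7.47 1.3  0.09] q [-0.15 -0.27  2.25 -0.    1.17 -1.83]
[(np.float64(63.5), np.float64(-13.7), [86.0, 54.5])]
```

Contact: the force rises above the 5.1 N drag at bar x of about 84, which agrees with the expected face position. I'll increase the pull carefully towards about 12 N in total, which is 5.1 drag plus 7.

Call:
arm_command:
  plan:
    - [0, -0.3, -1.5, -0.1, 0, 0, 0.3]

```text
clock: 9.35
position: [0.4101, 0.0114, 0.046]
tcp_rot: [-0.47, -0.522, 0.53, 0.476]
contact_force: [-8.3, -2.1, 0.7]
opening: 0.407
```

```bash
python3 st.py
```

```text
t 9.35 tcp nest mm [114.    0.6  46. ] axes y [-0.013 -0.003 -1.   ] z [-0.994 -0.105  0.013] open 0.407
F nest [8.44 1.19 0.67] q [-0.15 -0.27  2.25 -0.01  1.17 -1.83]
[(np.float64(63.2), np.float64(-13.9), [85.9, 54.2])]
```

Call:
arm_command:
  plan:
    - [0, -0.3, -1.5, -0.1, 0, 0, 0.3]

```text
clock: 9.45
position: [0.4102, 0.0115, 0.0455]
tcp_rot: [-0.47, -0.521, 0.53, 0.476]
contact_force: [-7.9, -2.6, 2.0]
opening: 0.411
```

```bash
python3 st.py
```

```text
t 9.45 tcp nest mm [114.    0.6  45.5] axes y [-0.015 -0.003 -1.   ] z [-0.994 -0.106  0.015] open 0.411
F nest [8.1  1.78 2.04] q [-0.15 -0.27  2.25 -0.01  1.17 -1.82]
[(np.float64(63.3), np.float64(-14.1), [85.8, 53.8])]
```

Call:
arm_command:
  plan:
    - [0, -0.8, -1.8, -0.3, 0, 0, 0.3]

```text
clock: 9.55
position: [0.4103, 0.0115, 0.0453]
tcp_rot: [-0.47, -0.521, 0.53, 0.476]
contact_force: [-8.4, -1.9, 2.7]
opening: 0.411
```

```bash
python3 st.py
```

```text
t 9.55 tcp nest mm [113.9   0.6  45.3] axes y [-0.015 -0.003 -1.   ] z [-0.994 -0.106  0.015] open 0.411
F nest [8.54 0.98 2.73] q [-0.15 -0.27  2.25 -0.01  1.17 -1.82]
[(np.float64(63.1), np.float64(-14.1), [85.8, 53.7])]
```

Call:
arm_command:
  plan:
    - [0, -0.6, -2, -0.3, 0, 0, 0.3]

```text
clock: 9.65
position: [0.4104, 0.0115, 0.0449]
tcp_rot: [-0.47, -0.522, 0.53, 0.476]
contact_force: [-8.0, -2.9, 2.4]
opening: 0.406
```

```bash
python3 st.py
```

```text
t 9.65 tcp nest mm [113.8   0.6  44.9] axes y [-0.014 -0.003 -1.   ] z [-0.994 -0.106  0.015] open 0.406
F nest [8.22 2.01 2.41] q [-0.15 -0.27  2.25 -0.01  1.17 -1.82]
[(np.float64(62.9), np.float64(-14.3), [85.7, 53.4])]
```

Call:
arm_command:
  plan:
    - [0, -1.6, -2.4, 0, 0, 0, 0.3]

```text
clock: 9.75
position: [0.4104, 0.0115, 0.0452]
tcp_rot: [-0.468, -0.52, 0.532, 0.477]
contact_force: [-8.9, -3.8, -1.5]
opening: 0.41
```

```bash
python3 st.py
```

```text
t 9.75 tcp nest mm [113.7   0.5  45.2] axes y [-0.02  -0.004 -1.   ] z [-0.994 -0.106  0.021] open 0.41
F nest [ 9.23  2.82 -1.47] q [-0.15 -0.26  2.25 -0.01  1.18 -1.82]
[(np.float64(62.5), np.float64(-14.1), [85.6, 53.5])]
```

Call:
arm_command:
  plan:
    - [0, -1.6, -2.4, 0, 0, 0, 0.3]

```text
clock: 9.85
position: [0.4105, 0.0115, 0.0453]
tcp_rot: [-0.467, -0.518, 0.533, 0.479]
contact_force: [-8.1, -3.6, -1.1]
opening: 0.412
```

```bash
python3 st.py
```

```text
t 9.85 tcp nest mm [113.7   0.6  45.3] axes y [-0.026 -0.005 -1.   ] z [-0.994 -0.106  0.027] open 0.412
F nest [ 8.44  2.77 -1.08] q [-0.15 -0.26  2.24 -0.01  1.18 -1.82]
[(np.float64(62.1), np.float64(-14.1), [85.5, 53.6])]
```

Call:
arm_command:
  plan:
    - [-0.3, -1.2, -2.2, -0.7, 0, 0, 0.3]

```text
clock: 9.95
position: [0.4106, 0.0115, 0.0451]
tcp_rot: [-0.468, -0.52, 0.531, 0.477]
contact_force: [-9.6, -2.3, 0.8]
opening: 0.406
```

```bash
python3 st.py
```

```text
t 9.95 tcp nest mm [113.5   0.6  45.1] axes y [-0.02  -0.004 -1.   ] z [-0.994 -0.106  0.02 ] open 0.406
F nest [9.8  1.29 0.82] q [-0.15 -0.26  2.25 -0.01  1.17 -1.82]
[(np.float64(61.6), np.float64(-14.1), [85.4, 53.4])]
```

Call:
arm_command:
  plan:
    - [-0.3, -1.2, -2.2, -0.7, 0, 0, 0.3]

```text
clock: 10.05
position: [0.4107, 0.0115, 0.045]
tcp_rot: [-0.47, -0.522, 0.53, 0.476]
contact_force: [-9.4, -2.1, 1.4]
opening: 0.409
```

```bash
python3 st.py
```

```text
t 10.05 tcp nest mm [113.5   0.7  45. ] axes y [-0.013 -0.002 -1.   ] z [-0.994 -0.106  0.013] open 0.409
F nest [9.6  1.14 1.4 ] q [-0.15 -0.27  2.25 -0.    1.17 -1.83]
[(np.float64(61.3), np.float64(-14.1), [85.3, 53.4])]
```

About 4.5 N on the hook for about 0.85 mm of jaw travel, consistent with 6 N/mm. A little more.

Call:
arm_command:
  plan:
    - [-0.2, -1.3, -2.6, -0.6, 0, 0, 0.3]

```text
clock: 10.15
position: [0.4108, 0.0115, 0.045]
tcp_rot: [-0.471, -0.523, 0.528, 0.475]
contact_force: [-11.0, -2.0, 2.0]
opening: 0.409
```

```bash
python3 st.py
```

```text
t 10.15 tcp nest mm [113.4   0.6  45. ] axes y [-0.009 -0.001 -1.   ] z [-0.994 -0.106  0.009] open 0.409
F nest [11.16  0.89  1.98] q [-0.15 -0.27  2.25 -0.    1.17 -1.83]
[(np.float64(61.0), np.float64(-14.1), [85.3, 53.3])]
```

Call:
arm_command:
  plan:
    - [-0.2, -1.4, -2.7, -0.6, 0, 0, 0.3]

```text
clock: 10.25
position: [0.4108, 0.0116, 0.045]
tcp_rot: [-0.471, -0.524, 0.527, 0.474]
contact_force: [-10.0, -1.9, 2.0]
opening: 0.408
```

```bash
python3 st.py
```

```text
t 10.25 tcp nest mm [113.4   0.6  45. ] axes y [-0.006 -0.    -1.   ] z [-0.994 -0.106  0.006] open 0.408
F nest [10.1   0.86  2.04] q [-0.15 -0.27  2.26 -0.    1.16 -1.83]
[(np.float64(60.9), np.float64(-14.1), [85.2, 53.3])]
```

Call:
arm_command:
  plan:
    - [-0.2, -1.5, -3.1, -0.5, 0, 0, 0.3]

```text
clock: 10.35
position: [0.4108, 0.0116, 0.0449]
tcp_rot: [-0.471, -0.525, 0.527, 0.474]
contact_force: [-11.7, -2.9, 2.3]
opening: 0.41
```

```bash
python3 st.py
```

```text
t 10.35 tcp nest mm [113.3   0.6  44.9] axes y [-0.005  0.    -1.   ] z [-0.994 -0.107  0.005] open 0.41
F nest [11.89  1.64  2.28] q [-0.15 -0.27  2.26 -0.    1.16 -1.83]
[(np.float64(60.7), np.float64(-14.1), [85.2, 53.3])]
```

Call:
arm_command:
  plan:
    - [-0.2, -1.5, -3.1, -0.5, 0, 0, 0.3]

```text
clock: 10.45
position: [0.4108, 0.0115, 0.0449]
tcp_rot: [-0.471, -0.525, 0.527, 0.474]
contact_force: [-11.5, -3.0, 3.1]
opening: 0.404
```

```bash
python3 st.py
```

```text
t 10.45 tcp nest mm [113.3   0.6  44.9] axes y [-0.004  0.001 -1.   ] z [-0.994 -0.107  0.004] open 0.404
F nest [11.71  1.78  3.12] q [-0.15 -0.27  2.26 -0.    1.16 -1.83]
[(np.float64(60.7), np.float64(-14.1), [85.2, 53.2])]
```

Total 11.8 N, so about 6.6 N on the hook. A short hold, then a look.

Call:
arm_command:
  plan:
    - [-0.2, -1.6, -3.2, -0.5, 0, 0, 0.3]
    - [-0.2, -1.6, -3.2, -0.5, 0, 0, 0.3]
    - [-0.2, -1.6, -3.2, -0.5, 0, 0, 0.3]

```text
clock: 10.75
position: [0.4109, 0.0116, 0.0449]
tcp_rot: [-0.471, -0.526, 0.527, 0.474]
contact_force: [-12.1, -2.8, 2.1]
opening: 0.409
```

```bash
python3 st.py; python3 - <<'E'
from cell import *
from h import *
f=grab_frame("wrist");cv2.imwrite("pics/w9.png",f["img"][:,:,::-1])
show(get_state())
f=grab_frame("scene");crop(f,220,60,360,230,3.5,"s9.png")
show(get_state())
E
```

```text
t 10.75 tcp nest mm [113.3   0.6  44.9] axes y [-0.004  0.002 -1.   ] z [-0.994 -0.107  0.003] open 0.409
F nest [12.32  1.57  2.1 ] q [-0.15 -0.27  2.26  0.    1.16 -1.83]
[(np.float64(60.5), np.float64(-14.1), [85.2, 53.2])]
t 10.8 tcp nest mm [113.3   0.6  45. ] axes y [-0.003  0.002 -1.   ] z [-0.994 -0.107  0.003] open 0.408
F nest [12.84  0.73  2.68] q [-0.15 -0.27  2.26  0.    1.16 -1.83]
t 10.85 tcp nest mm [113.3   0.6  44.9] axes y [-0.004  0.002 -1.   ] z [-0.994 -0.107  0.003] open 0.409
F nest [13.33  1.14  2.02] q [-0.15 -0.27  2.26  0.    1.16 -1.83]
```

View pics/w9.png

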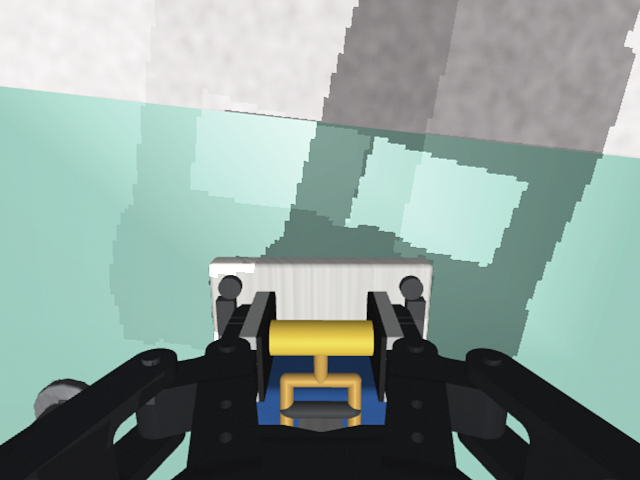

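View pics/s9.png

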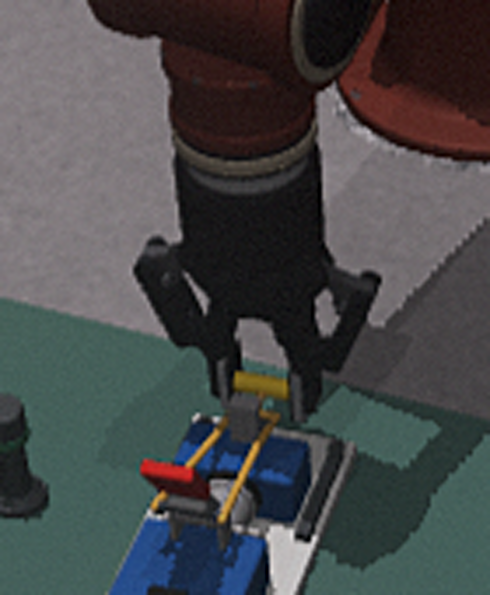

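The wrist view shows the bar at (321,410) tight against the hook face. In the scene view the hook stands inside the loop. The held force is 12 to 13 N in total, about 7 to 8 N on the hook, so I release it.

Call:
arm_command:
  plan:
    - [0, -0.5, -1.5, 0, 0, 0, 0.8]
    - [0, 0, 0, 0, 0, 0, 0.9]
    - [0, 0, 0, 0, 0, 0, 1]
    - [0, 0, 0, 0, 0, 0, 1]

```text
clock: 11.25
position: [0.4158, 0.0117, 0.047]
tcp_rot: [0.473, 0.528, -0.524, -0.472]
contact_force: [-0.0, -0.2, -0.0]
opening: 1.0
```

```bash
python3 st.py; python3 - <<'E'
from cell import *
from h import *
f=grab_frame("wrist");cv2.imwrite("pics/w10.png",f["img"][:,:,::-1])
f=grab_frame("scene");crop(f,220,60,360,230,3.5,"s10.png")
E
```

```text
t 11.25 tcp nest mm [108.4   0.9  47. ] axes y [ 0.005  0.002 -1.   ] z [-0.994 -0.107 -0.006] open 1.0
F nest [ 0.06  0.16 -0.04] q [-0.15 -0.27  2.25  0.    1.16 -1.83]
[]
```

View pics/w10.png

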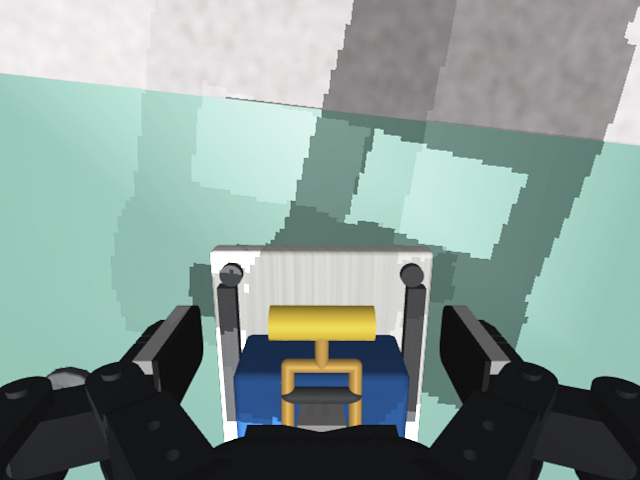

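View pics/s10.png

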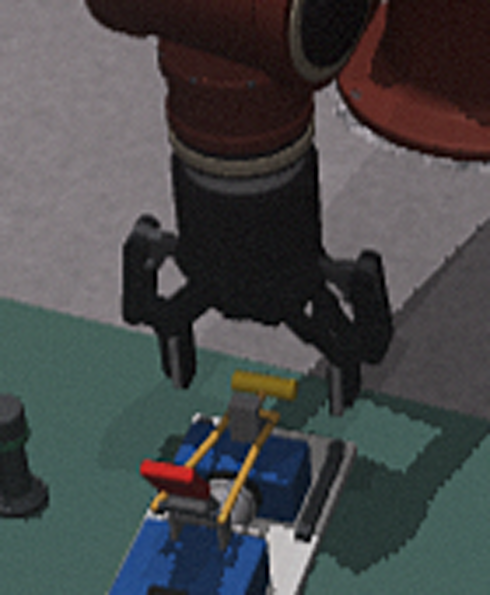

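Released: the bar at (321,396) stays against the hook and nothing loads the tool. I lift clear, close the fingers and go to the lever, which stands at about 60°.

Call:
arm_command:
  plan:
    - [0, -15, 2, 0, 0, 0, 1]
    - [0, -20, 0, 0, 0, 0, 1]
    - [0, -20, 0, 0, 0, 0, 1]
    - [0, -20, 0, 0, 0, 0, 0.5]
    - [0, -20, 0, 0, 0, 0, 0]
    - [0, -12, -10, 0, 0, 0, 0]
    - [0, -8, -20, 0, 0, 0, 0]
    - [0, 0, -25, 0, 0, 0, 0]
    - [0, 0, -20, 0, 0, 0, 0]
    - [0, 0, -10, 0, 0, 0, 0]
    - [0, 0, 0, 0, 0, 0, 0]

```text
clock: 12.45
position: [0.502, 0.021, 0.1692]
tcp_rot: [0.475, 0.53, -0.523, -0.47]
contact_force: [0.1, 0.4, -0.3]
opening: -0.001
```

```bash
python3 st.py; python3 - <<'E'
from cell import *
from h import *
f=grab_frame("wrist");cv2.imwrite("pics/w11.png",f["img"][:,:,::-1])
f=grab_frame("scene");crop(f,220,60,360,230,3.5,"s11.png")
plan(get_state(),n2w([.004,0,.140]),toolR(),5,0)
E
```

```text
t 12.45 tcp nest mm [ 21.7   0.7 169.2] axes y [ 0.012  0.002 -1.   ] z [-0.994 -0.107 -0.012] open -0.001
F nest [-0.09 -0.37 -0.33] q [-0.11 -0.2   1.97  0.    1.36 -1.79]
[]
turn deg [0.7 0.2 0.1] dist mm 34.5
[0.1, 5.8, -3.7, 0.13, 0.04, 0.01, 0.0]
[0.1, 5.8, -3.7, 0.13, 0.04, 0.01, 0.0]
[0.1, 5.8, -3.7, 0.13, 0.04, 0.01, 0.0]
[0.1, 5.8, -3.7, 0.13, 0.04, 0.01, 0.0]
[0.1, 5.8, -3.8, 0.13, 0.04, 0.01, 0.0]
```

View pics/w11.png

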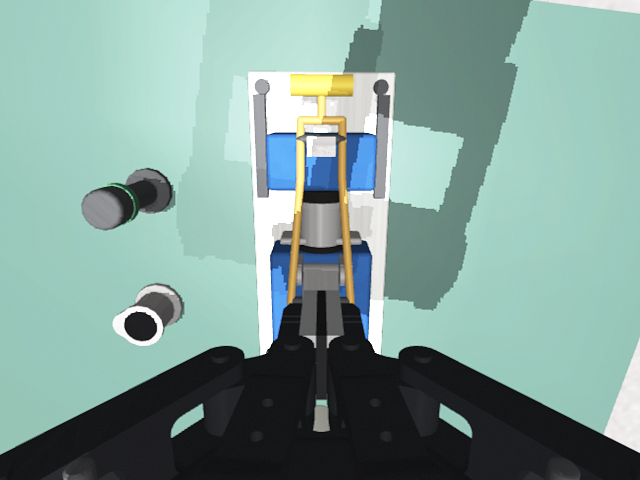

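View pics/s11.png

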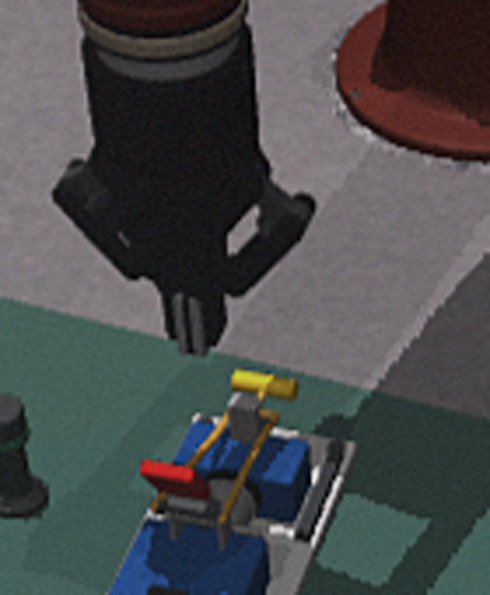

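The latch is still hooked (grip at (322,85), bar by the hook at (322,138)) and the fingers are shut above the lever. Moving to the paddle's face.

Call:
arm_command:
  plan:
    - [0, 6, -4, 0.2, 0, 0, 0]
    - [0, 6, -4, 0.2, 0, 0, 0]
    - [0, 6, -4, 0.2, 0, 0, 0]
    - [0, 6, -3, 0, 0, 0, 0]
    - [0, 5, -2, 0, 0, 0, 0]

```text
clock: 13.05
position: [0.5169, 0.0228, 0.1372]
tcp_rot: [0.472, 0.526, -0.526, -0.473]
contact_force: [0.4, 0.3, -0.6]
opening: 0.001
```

```bash
python3 st.py; python3 - <<'E'
from cell import *
from h import *
f=grab_frame("scene");crop(f,220,60,360,230,3.5,"s12.png")
E
```

```text
t 13.05 tcp nest mm [  6.7   0.4 137.2] axes y [-0.001  0.001 -1.   ] z [-0.994 -0.106  0.001] open 0.001
F nest [-0.47 -0.3  -0.57] q [-0.1  -0.12  1.96  0.    1.31 -1.78]
[]
```

View pics/s12.png

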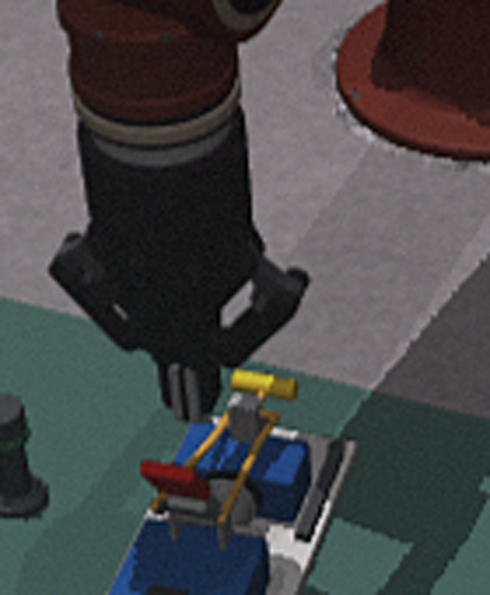

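Call:
arm_command:
  plan:
    - [0, 3, -5, 0, 0, 0, 0]
    - [0, 3, -4, 0, 0, 0, 0]
    - [0, 2, -3, 0, 0, 0, 0]
    - [0, 1.5, -2.5, 0, 0, 0, 0]

```text
clock: 13.5
position: [0.532, 0.0246, 0.1256]
tcp_rot: [-0.472, -0.526, 0.526, 0.474]
contact_force: [0.4, -0.4, 0.6]
opening: 0.002
```

```bash
python3 st.py
```

```text
t 13.5 tcp nest mm [ -8.5   0.2 125.6] axes y [-0.002  0.001 -1.   ] z [-0.994 -0.106  0.002] open 0.002
F nest [-0.31  0.42  0.62] q [-0.09 -0.07  1.93  0.    1.28 -1.77]
[]
```

Call:
arm_command:
  plan:
    - [0, 1.5, -2.5, 0, 0, 0, 0]
    - [0, 1.5, -2.5, 0, 0, 0, 0]

```text
clock: 13.7
position: [0.5375, 0.0251, 0.1226]
tcp_rot: [-0.472, -0.526, 0.526, 0.474]
contact_force: [-1.2, 0.7, 3.0]
opening: 0.0
```

```bash
python3 st.py
```

```text
t 13.7 tcp nest mm [-14.1   0.3 122.6] axes y [-0.002  0.001 -1.   ] z [-0.994 -0.106  0.002] open 0.0
F nest [ 1.15 -0.82  3.  ] q [-0.09 -0.05  1.92  0.    1.28 -1.77]
[]
```

Contact made with the paddle. I follow its arc down.

Call:
arm_command:
  plan:
    - [0, 2.5, -3, 0, 0, 0, 0]
    - [0, 2.5, -3, 0, 0, 0, 0]
    - [0, 2.5, -2.8, 0, 0, 0, 0]

```text
clock: 14.0
position: [0.5479, 0.0261, 0.1165]
tcp_rot: [0.472, 0.526, -0.526, -0.473]
contact_force: [-0.5, -0.0, 3.0]
opening: 0.003
```

```bash
python3 st.py; python3 - <<'E'
from cell import *
from h import *
f=grab_frame("scene");crop(f,220,60,360,230,3.5,"s13.png")
E
```

```text
t 14.0 tcp nest mm [-24.5   0.3 116.5] axes y [-0.     0.001 -1.   ] z [-0.994 -0.107  0.   ] open 0.003
F nest [ 0.48 -0.04  3.03] q [-0.09 -0.02  1.9   0.    1.26 -1.77]
[]
```

View pics/s13.png

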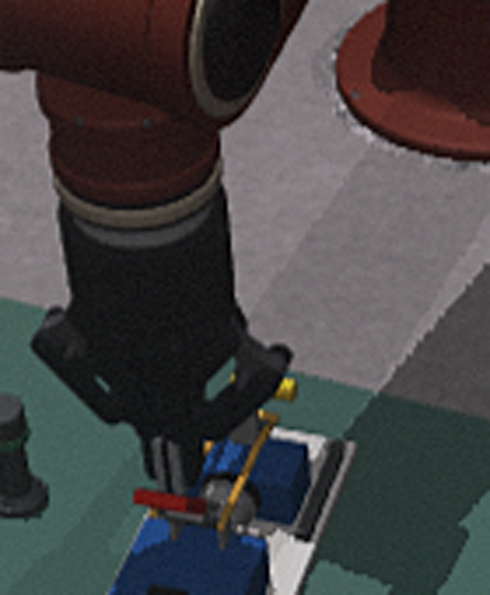

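Call:
arm_command:
  plan:
    - [0, 2.5, -2.6, 0, 0, 0, 0]
    - [0, 2.5, -2.4, 0, 0, 0, 0]
    - [0, 2.8, -2.2, 0, 0, 0, 0]

```text
clock: 14.35
position: [0.5563, 0.0269, 0.1084]
tcp_rot: [0.473, 0.526, -0.525, -0.473]
contact_force: [-1.0, 0.8, 3.5]
opening: -0.001
```

```bash
python3 st.py
```

```text
t 14.35 tcp nest mm [-32.9   0.4 108.4] axes y [ 0.001  0.001 -1.   ] z [-0.994 -0.106 -0.001] open -0.001
F nest [ 0.92 -0.86  3.46] q [-0.09  0.01  1.89  0.    1.25 -1.76]
[]
```

Call:
arm_command:
  plan:
    - [0, 3, -2.2, 0, 0, 0, 0]
    - [0, 3, -2, 0, 0, 0, 0]

```text
clock: 14.55
position: [0.5612, 0.0275, 0.1021]
tcp_rot: [0.473, 0.527, -0.525, -0.472]
contact_force: [-0.0, 0.3, 2.6]
opening: -0.002
```

```bash
python3 st.py
```

```text
t 14.55 tcp nest mm [-37.9   0.3 102.1] axes y [ 0.002  0.001 -1.   ] z [-0.994 -0.106 -0.002] open -0.002
F nest [-0.01 -0.31  2.59] q [-0.08  0.03  1.88  0.    1.23 -1.76]
[]
```

Call:
arm_command:
  plan:
    - [0, 3, -1.6, 0, 0, 0, 0]
    - [0, 3, -1.6, 0, 0, 0, 0]

```text
clock: 14.75
position: [0.565, 0.0279, 0.0953]
tcp_rot: [0.473, 0.527, -0.525, -0.472]
contact_force: [1.1, -0.1, 1.1]
opening: 0.002
```

```bash
python3 st.py
```

```text
t 14.75 tcp nest mm [-41.7   0.4  95.3] axes y [ 0.003  0.001 -1.   ] z [-0.994 -0.106 -0.003] open 0.002
F nest [-1.06  0.19  1.14] q [-0.08  0.04  1.87  0.    1.22 -1.76]
[]
```

The force is lower than expected, so I look before going on.

```bash
python3 - <<'E'
from cell import *
from h import *
f=grab_frame("scene");crop(f,220,100,360,270,3.5,"s14.png")
f=grab_frame("wrist");cv2.imwrite("pics/w14.png",f["img"][:,:,::-1])
E
```

```text
(no output)
```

View pics/s14.png

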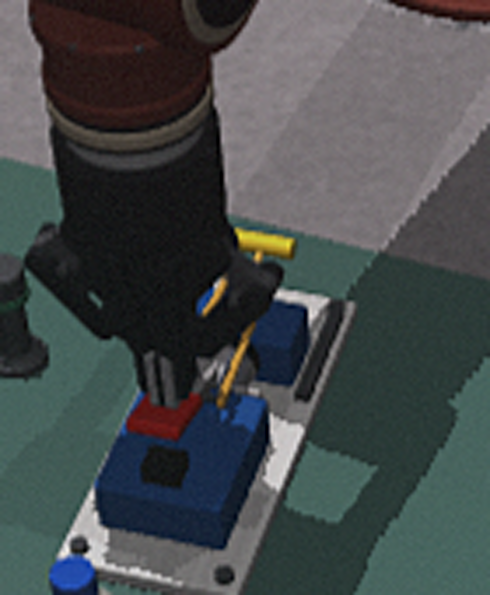

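View pics/w14.png

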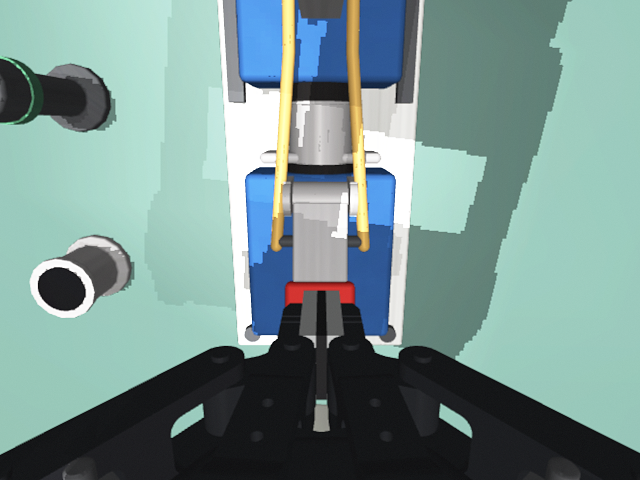

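The paddle at scene crop (163,415) is nearly down. The bar is still in the hook and the loop is taut, and the lever is near its dead centre, which explains the low force. Continuing to flat.

Call:
arm_command:
  plan:
    - [0, 2.5, -1, 0, 0, 0, 0]
    - [0, 2.5, -1, 0, 0, 0, 0]
    - [0, 2, -0.5, 0, 0, 0, 0]

```text
clock: 15.15
position: [0.5664, 0.0281, 0.0864]
tcp_rot: [0.472, 0.526, -0.526, -0.473]
contact_force: [0.1, -0.2, 0.9]
opening: 0.003
```

```bash
python3 st.py
```

```text
t 15.15 tcp nest mm [-43.1   0.3  86.4] axes y [ 0.     0.001 -1.   ] z [-0.994 -0.106 -0.   ] open 0.003
F nest [-0.1   0.2   0.88] q [-0.08  0.06  1.87  0.    1.21 -1.76]
[]
```

Call:
arm_command:
  plan:
    - [0, 2, -0.5, 0, 0, 0, 0]
    - [0, 2, -0.5, 0, 0, 0, 0]

```text
clock: 15.35
position: [0.567, 0.0282, 0.0815]
tcp_rot: [0.472, 0.526, -0.526, -0.473]
contact_force: [-0.1, 0.0, -0.4]
opening: -0.001
```

```bash
python3 st.py
```

```text
t 15.35 tcp nest mm [-43.7   0.2  81.5] axes y [-0.001  0.001 -1.   ] z [-0.994 -0.106  0.001] open -0.001
F nest [ 0.12 -0.02 -0.43] q [-0.08  0.07  1.87  0.    1.2  -1.76]
[]
```

Call:
arm_command:
  plan:
    - [0, 1.5, 0, 0, 0, 0, 0]
    - [0, 1.5, 0, 0, 0, 0, 0]

```text
clock: 15.55
position: [0.567, 0.0282, 0.0799]
tcp_rot: [-0.472, -0.526, 0.526, 0.473]
contact_force: [-7.1, 1.1, 15.9]
opening: 0.001
```

```bash
python3 st.py
```

```text
t 15.55 tcp nest mm [-43.7   0.2  79.9] axes y [-0.003  0.001 -1.   ] z [-0.994 -0.107  0.002] open 0.001
F nest [ 6.97 -1.81 15.85] q [-0.08  0.07  1.87  0.    1.2  -1.76]
[]
```

Stop reached at TCP z 79.9 (80 expected for flat), pressing with 16 N. One more gentle row, then lift.

Call:
arm_command:
  plan:
    - [0, 1, 0.3, 0, 0, 0, 0]

```text
clock: 15.65
position: [0.5669, 0.0282, 0.08]
tcp_rot: [-0.472, -0.526, 0.526, 0.473]
contact_force: [-2.8, 0.4, 3.2]
opening: -0.002
```

Call:
arm_command:
  plan:
    - [0, -5, 0, 0, 0, 0, 0]
    - [0, -15, 0, 0, 0, 0, 0]
    - [0, -20, 0, 0, 0, 0, 0]
    - [0, -25, 0, 0, 0, 0, 0]
    - [0, -25, 0, 0, 0, 0, 0]
    - [0, -20, 15, 0, 0, 0, 0]
    - [0, -10, 30, 0, 0, 0, 0]
    - [0, 0, 35, 0, 0, 0, 0]
    - [0, 0, 30, 0, 0, 0, 0]
    - [0, 0, 0, 0, 0, 0, 0]
    - [0, 0, 0, 0, 0, 0, 0]

```text
clock: 16.75
position: [0.4564, 0.0157, 0.2158]
tcp_rot: [0.475, 0.528, -0.524, -0.47]
contact_force: [-0.2, -0.2, -0.2]
opening: 0.001
```

```bash
python3 st.py; python3 - <<'E'
from cell import *
from h import *
f=grab_frame("scene");crop(f,200,110,340,280,3.5,"s15.png");crop(f,150,110,350,310,3,"s15b.png")
f=grab_frame("wrist");cv2.imwrite("pics/w15.png",f["img"][:,:,::-1])
E
```

```text
t 16.75 tcp nest mm [ 67.5   1.2 215.8] axes y [ 0.01  -0.001 -1.   ] z [-0.994 -0.107 -0.01 ] open 0.001
F nest [ 0.24  0.2  -0.16] q [-0.13 -0.36  2.02  0.    1.47 -1.81]
[]
```

View pics/s15.png

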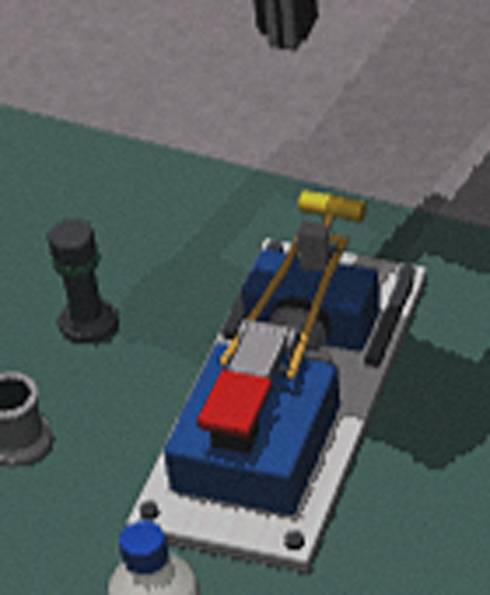

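View pics/w15.png

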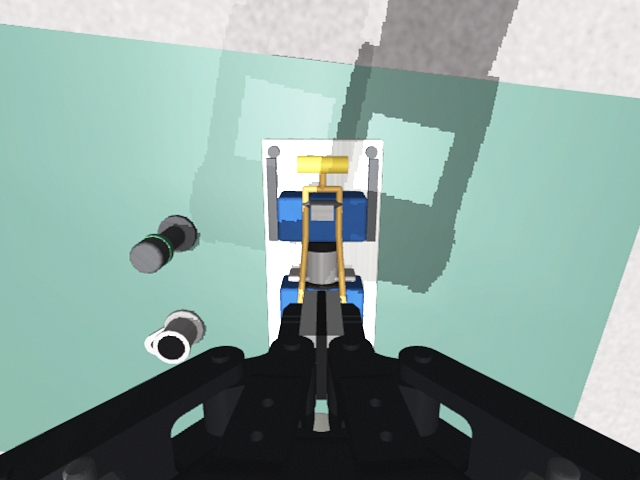

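The red paddle lies flat on its stop at (235,405). The loop is over the hook at (313,245), and the bottle, gauge and fitting are unmoved. Last, a close look at the bar, hook and jaw travel.

```bash
python3 - <<'E'
from cell import *
from h import *
s=get_state();f=grab_frame("wrist");crop(f,250,130,400,310,3.3,"w16.png")
np.save("f16.npy",np.array([f,s],object),allow_pickle=True)
E
```

```text
(no output)
```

View pics/w16.png

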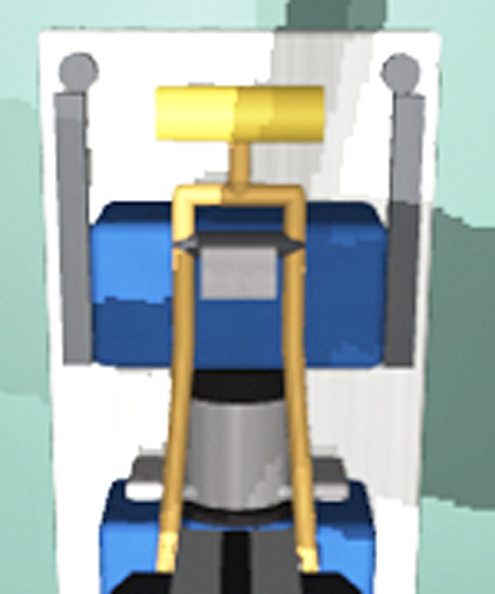

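```bash
python3 - <<'E'
from h import *
f,s=np.load("f16.npy",allow_pickle=True)
c=lambda x,y:(250+x/3.3,130+y/3.3)
print("now plate front",w2n(onz(f,c(240,31),.012,s))[0],"hook lip rear?",w2n(onz(f,c(240,299),.072,s))[0],"jaw rear top",w2n(onz(f,c(130,366),.046,s))[0],"lip front",w2n(onz(f,c(240,246),.072,s))[0])
f,s=np.load("f2.npy",allow_pickle=True)
c=lambda x,y:(220+x/2.4,170+y/2.4)
print("then plate front",w2n(onz(f,c(140,43),.012,s))[0],"lip front",w2n(onz(f,c(145,187),.072,s))[0],"jaw rear top",w2n(onz(f,c(205,261),.046,s))[0])
E
```

```text
now plate front 0.12503722009677581 hook lip rear? 0.07185478940538431 jaw rear top 0.04901414947314257 lip front 0.08339619594565592
then plate front 0.12549920161431075 lip front 0.08830874776493981 jaw rear top 0.05299153301462594
```

The jaw has moved in by about 4 mm (lip 88.3 to 83.4 mm, rear edge 53.0 to 49.0 mm), the expected closed amount. Handing in.

```bash
python3 -c "
from cell import *
print(get_state()['clock'],hand_in())"
```

```text
the job is handed in; nothing more can be done
16.9 None
```

The draw latch is shut and the job is handed in at 16.9 s; no verdict was reported.

- **Loop and pull:** I took the loop by its yellow grip, carried it over the hook and drew it back. The free drag was about 5.1 N. I pulled to 11.7–12.3 N in total, so about 7 N on the hook, then released the loop.
- **Overshoot while holding:** During the two pictures taken just before release, the reading crept up to 13.3 N in total, or about 8.2 N on the hook. That is above 7 but still under 9. The hook force is total minus drag, so it carries about 0.5–1 N of uncertainty.
- **Lever:** I pressed the red lever over centre with the fingers shut. It met its stop at the height expected for flat. The vertical force was 15.9 N, about 17 N including the sideways part. These are readings at the ends of moves, so short peaks in between were not seen.
- **Last checks:** With the tool lifted clear and no force on it, the pictures show:
  - the paddle flat on its stop;
  - the bar behind the hook under its lip;
  - the jaw drawn in by about 4 to 5 mm;
  - the bottle, gauge and fitting standing where they were, judged by eye.

No check failed. The nest's x position differed by 1 to 2 mm between cameras, and I used a value in between.

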